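# Extend the order tray and pack the medicines

### The arm

A 6-joint arm with a two-finger parallel gripper is mounted at the origin on the work surface. World frame = base frame: x ahead of the robot, y to its left, z up, the work surface at z = 0. Lengths are in m, angles in rad, forces in N, time in s.
With the tool pointing down it reaches from about 0.225 to 0.875 m from the base axis. Payload 3.4 kg.
Tool frame: the origin (TCP) lies at the very end of the fingers, on their centre line; the grasp point (between the pads) lies 19 mm behind it; z points along the fingers, x is the direction in which the jaws open and shut, and the axes are right-handed (so a half turn about z gives the same grasp; the last joint's range is limited). The gripper opens to 85 mm and grips with 20 to 120 N. Pads are 22 mm wide; open, the fingers measure 114 mm over their backs; the gripper's body (76 mm by 85 mm) begins 54 mm behind the grasp point. The pads swing forward as they close: fully open they stand 13 mm farther back than shut.
Start: joints at [-1.29, 0.276, 1.505, -0, 1.361, -0.121], TCP at [0.225, -0.529, 0.231] pointing down, gripper open.
Joint ranges: [-2.89, 2.89], [-0.75, 2.08], [0.22, 2.7], [-1.18, 4.32], [0.11, 2.71], [-2.7, 2.7]. Speed limits (rad/s): [2.57, 2.57, 3.14, 3.14, 3.14, 3.14].

### API

Orientations are given as a unit quaternion [w, x, y, z].
In Python, from rig import manip gives the robot as it stands.
- The arm moves only by the tool carry_out, never from a script. Its argument "series" is a list of rows, each a list of 2 entries, a list of its own where there are three numbers: the shift along the tool's x, y, z in mm, then the turn about the tool's z in degrees. A call has 1 to 10 rows; each row shifts and turns the pose as measured when the row begins, along the tool's axes as they then stand; what a row does not reach is not made up. A row lasts 1/12 s, in which the tool goes at most 41.7 mm and 7.16 degrees, less where a joint would pass 70% of its speed; a pose out of reach is approached as far as the arm can. A call is refused whole if a number of a shift passes 41.7 or a number of a turn 7.16, either way. A call with a gripper value outside its range is refused whole. "fingers" is the finger opening in mm, from 0 to 85.4, set as the call begins (left out, the last holds). The fingers move at their own pace and stop on an object; "squeeze" is the grip in N (left out, the last holds). Time passes only in rows, so rows that do not move let the fingers close. It gives the time, the measured TCP pose, the force and the opening at its end, in the units of the state.
- manip.get_state(): the state, without advancing time (a new reading comes with each control period).
- manip.get_image(name): name is "scene" or "top" or "wrist"; returns a dict with "frame" (480x640x3 uint8, blue, green, red), "K" (3x3 intrinsics, pixels), "rvec" (rotation vector, rad) and "tvec" (3), from world to camera coordinates, as OpenCV has them; the wrist camera has in their place "mount" (4x4, takes a point from camera to tool coordinates, whose origin is the TCP and whose axes are the tool frame's). Camera axes: x right, y down, z forward; pixel columns grow to the right and rows downward; lengths in m; the calibration is good to about 2 mm. A picture is of the moment at which its call begins: read the wrist's pose just before it. There is no depth.
- manip.sign_off(): hands the job in, once; it reports no verdict.
The state is a dict: "clock": time; "qpos": joint angles; "qd": joint speeds; "effort": joint torques, N m; "position": TCP position; "ee_rot": TCP orientation; "contact_force": force on the tool from outside, world axes, zero at the start; "moment": the same for the moment, N m; "width": finger opening in m.
Only numpy, scipy, OpenCV 4.12 (cv2) and the standard library are available. Lean on these libraries where they do the work, as an engineer would, in place of code of your own. Each camera call takes 0.05 s, during which the arm holds its last target. There are 200 camera calls.

### The job

Extend the pharmacy order tray fully: press its red spring button flush, slide the sleeve past it by the black rib until the button clicks out in the next hole, and do so again until it is locked in the last hole. Then pack all the medicine cartons, bottle and jar from the counter into the tray, each standing upright on its floor as it stood on the counter, and let go. Leave the tape, the card reader and the stamp where they are.

Things in the scene. Friction and masses are not known exactly. Their poses are not given: they have to be found in the camera images.
- carton_green_mid (a point): white medicine carton with a green top, a rigid box 52 (x) by 30 (y) by 48 (z, height) mm, about 60 g, standing upright; this point is its centre, 24 mm above its underside; z up, x along its 52 mm width. May be absent.
- carton_teal_mid (a point): white medicine carton with a teal top, a rigid box 48 (x) by 32 (y) by 46 (z, height) mm, about 60 g, standing upright; this point is its centre, 23 mm above its underside; z up, x along its 48 mm width. May be absent.
- carton_yellow_mid (a point): yellow medicine carton with a white top, a rigid box 55 (x) by 34 (y) by 52 (z, height) mm, about 60 g, standing upright; this point is its centre, 26 mm above its underside; z up, x along its 55 mm width. May be absent.
- carton_red_mid (a point): white medicine carton with a red top, a rigid box 44 (x) by 30 (y) by 46 (z, height) mm, about 60 g, standing upright; this point is its centre, 23 mm above its underside; z up, x along its 44 mm width. May be absent.
- bottle_mid (a point): white pill bottle with a lilac label: round body 36 mm across and 42 mm high with a 12 mm blue cap 32 mm across on top, 54 mm high over all, about 80 g; this point is on its axis 27 mm above its underside, z up. May be absent.
- jar_mid (a point): amber glass jar with a paper label: round, 40 mm across and 48 mm high over all (the white cap, 39 mm across, is the top 14 mm), about 110 g; this point is on its axis 24 mm above its underside, z up. May be absent.
- bay (a point): middle of the fully extended bay, on its floor's top face, 4 mm above the counter. The blue tray is fixed; y runs along the bay the way it extends, x across it towards the rail. The bay is 64 mm wide between blue side walls 4 mm thick, 14 mm above the floor. A fixed end wall, 24 mm above the floor, has its inner face at y = -110 mm; fully extended, the orange wall's is at 110 mm.
- end_wall (a point): sliding orange end wall of the bay: foot of its inner face, at the floor's height and mid-width; at y = -30 mm from the bay's middle plus the extension. 4 mm thick, top 25 mm above the floor. An orange arm 4 mm thick, 23 to 29 mm above the counter, joins it over the side wall to the sleeve.
- runner (a joint): extension of the tray in m: travel along the tray's +y of the aluminium sleeve (30 mm wide, 184 mm long, top 40 mm above the counter) with the orange end wall. 0 = first hole (the start), 0.070 = second hole, 0.140 = third and last hole, fully extended; about 1 mm of play in each. Slides with about 2 N of friction, but only while the red button is pushed in.
- button (a joint): how far the red spring button is pushed in, in m: 0 = out, locked in a hole, 5 mm proud of the sleeve's top; 0.005 = flush with it (pushing the sleeve on then makes it duck under); 0.0075 = held down under the sleeve between holes. It springs out by itself when a hole comes over it. About 3 N to start, 6 N to push flush.
- button_top (a point): top of the red button: a domed pin 12 mm across that moves straight up and down in the tray's fixed inner tube (from the bay's middle 80 mm along x and 10 mm along y) and sticks up through a 14 mm square hole in the sleeve. Out, its top is 45 mm above the counter. It does not travel with the sleeve.
- rib1 (a point): black thumb rib of the first hole, on the sleeve: 30 mm across it, 4 mm thick, 16 mm tall. This point is the foot of the rib's -y face, mid-width on the sleeve's top, 11 mm along +y from the hole's centre; it moves with the sleeve. A fingertip against that face covers the button in that hole, and can press it and push the rib along +y in one go.
- rib2 (a point): black thumb rib of the second hole, on the sleeve: 30 mm across it, 4 mm thick, 16 mm tall. This point is the foot of the rib's -y face, mid-width on the sleeve's top, 11 mm along +y from the hole's centre; it moves with the sleeve. A fingertip against that face covers the button in that hole, and can press it and push the rib along +y in one go.
- rib3 (a point): black thumb rib of the third hole, on the sleeve: 30 mm across it, 4 mm thick, 16 mm tall. This point is the foot of the rib's -y face, mid-width on the sleeve's top, 11 mm along +y from the hole's centre; it moves with the sleeve. A fingertip against that face covers the button in that hole, and can press it and push the rib along +y in one go.
- tape: bystander: roll of yellow tape lying flat, 68 mm across, 20 mm high; origin at the centre of its underside
- card_reader: bystander: black card reader lying flat, 85 by 150 by 32 mm; origin at the centre of its underside
- stamp: bystander: small hand stamp, 40 by 18 mm foot and red ball grip, 65 mm high; origin at the centre of its underside

How it is judged:
On the way:
1. the tray is fully extended: the sleeve is at its last hole and the red button has clicked out (value of joint runner above 0.136 m and value of joint button below 0.002 m), for 0.2 s.
At the end, for the whole second after the job is handed in: The sleeve is at the third hole (extension over 0.136 m) with the button out (pushed in less than 2 mm); every carton, the bottle and the jar that are present stand upright (within 0.1 rad) inside the extended bay, on its floor (height within 4 mm), and are at rest (all of step 1 and x of carton_green_mid in the frame of bay between -0.019 and 0.019 m and y of carton_green_mid in the frame of bay between -0.098 and 0.098 m and z of carton_green_mid in the frame of bay between 0.02 and 0.028 m and angle between each of carton_green_mid, carton_teal_mid, carton_yellow_mid, carton_red_mid, bottle_mid, jar_mid's own z axis and vertical below 0.1 rad and linear speed of each of carton_green, carton_teal, carton_yellow, carton_red, bottle, jar below 0.02 m/s and x of carton_teal_mid in the frame of bay between -0.018 and 0.018 m and y of carton_teal_mid in the frame of bay between -0.097 and 0.097 m and z of carton_teal_mid in the frame of bay between 0.019 and 0.027 m and x of carton_yellow_mid in the frame of bay between -0.017 and 0.017 m and y of carton_yellow_mid in the frame of bay between -0.096 and 0.096 m and z of carton_yellow_mid in the frame of bay between 0.022 and 0.03 m and x of carton_red_mid in the frame of bay between -0.019 and 0.019 m and y of carton_red_mid in the frame of bay between -0.098 and 0.098 m and z of carton_red_mid in the frame of bay between 0.019 and 0.027 m and x of bottle_mid in the frame of bay between -0.016 and 0.016 m and y of bottle_mid in the frame of bay between -0.095 and 0.095 m and z of bottle_mid in the frame of bay between 0.023 and 0.031 m and x of jar_mid in the frame of bay between -0.014 and 0.014 m and y of jar_mid in the frame of bay between -0.093 and 0.093 m and z of jar_mid in the frame of bay between 0.02 and 0.028 m); the robot touches nothing.
It fails at once if the tape, the card reader or the stamp is moved more than 3 cm (distance of any of tape, card_reader, stamp from where it was at the start of the episode above 0.03 m).
Of carton_green, carton_teal, carton_yellow, carton_red, bottle, jar only 4 to 6 are there at a start; the rules pass over those that are not, and their reading is None.
At some moment in a run one of carton_green, carton_teal, carton_yellow, carton_red, bottle, jar may be knocked a few centimetres aside while the robot is not near it.
Once in a run the grip may slacken for a moment while it holds something.
It also fails if it takes over 210 s, if anything falls off the work surface, if the arm or the gripper's body presses on something with over 40 N, if the wrist force passes 120 N, or if a joint passes its speed limit or range.

## Working session

There is one attempt and no reset: what is moved stays moved. The work goes in short steps, Python scripts to look and compute and a tool call to move; the robot and the scene stay as the last step left them, time stands still between calls to the robot, and variables do not carry over. Pictures are saved under pics/ and viewed, about 12 in all and at most 16, crops included, and the job is handed in when it is done.

Besides the shell and the picture viewer there is one more tool, called after ">>>" as name([rows], argument=value, ...), one row to a line, values as JSON. carry_out: Moves the arm, as the interface text tells. Its arguments: {"type":"object","properties":{"series":{"type":"array","items":{"type":"array"}},"fingers":{"type":"number"},"squeeze":{"type":"number"}},"required":["series"]}

```bash
mkdir -p pics; ls
python3 - <<'E'
from rig import manip
import cv2
print(manip.get_state())
for n in("scene","top","wrist"):
    d=manip.get_image(n); cv2.imwrite(f"pics/{n}0.png",d["frame"]); print(n,{k:v for k,v in d.items() if k!="frame"})
E
```

```text
pics
{'clock': 0.0, 'qpos': array([-1.29002220e+00,  2.76625060e-01,  1.50617361e+00,  9.99252816e-06,
        1.36066600e+00, -1.20992025e-01]), 'qd': array([ 0.0003464 , -0.00047294,  0.00061509,  0.00018109,  0.0010858 ,
        0.00027546]), 'effort': array([-9.16288154e-04, -4.16783845e+01, -2.45808131e+01, -1.68753236e-04,
        1.11560914e-02,  4.72215078e-06]), 'position': array([ 0.22470414, -0.52869605,  0.23040642]), 'ee_rot': array([-6.10645237e-04,  8.33978814e-01, -5.51795670e-01, -7.09398799e-04]), 'contact_force': array([0.63036911, 1.07158413, 0.15678421]), 'moment': array([-0.04750571, -0.02448235,  0.05762164]), 'width': 0.08502741992085641}
scene {'K': array([[504.11188035,   0.        , 317.23846285],
       [  0.        , 504.11188035, 246.56093487],
       [  0.        ,   0.        ,   1.        ]]), 'rvec': array([ 1.03524423,  2.36665568, -1.08565965]), 'tvec': array([ 0.35456818, -0.24752029,  1.53756793])}
top {'K': array([[439.27911204,   0.        , 319.15178668],
       [  0.        , 439.27911204, 245.05076458],
       [  0.        ,   0.        ,   1.        ]]), 'rvec': array([ 2.18326339, -2.13814528,  0.18047856]), 'tvec': array([0.01739256, 0.57660774, 0.98867808])}
wrist {'K': array([[332.10976417,   0.        , 318.23662216],
       [  0.        , 332.10976417, 239.86835755],
       [  0.        ,   0.        ,   1.        ]]), 'mount': array([[ 9.99999680e-01, -7.98026554e-04,  5.81741470e-05,
        -4.29617721e-05],
       [ 7.54535874e-04,  9.64699595e-01,  2.63351708e-01,
        -6.70134676e-02],
       [-2.66282232e-04, -2.63351580e-01,  9.64699888e-01,
        -1.42303514e-01],
       [ 0.00000000e+00,  0.00000000e+00,  0.00000000e+00,
         1.00000000e+00]])}
```

View pics/top0.png

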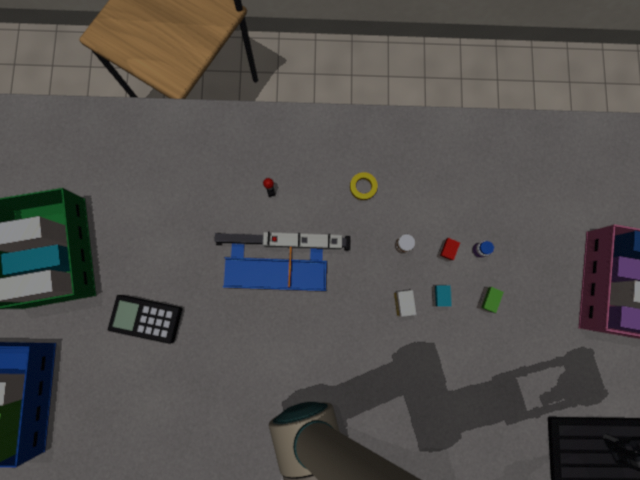

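View pics/scene0.png

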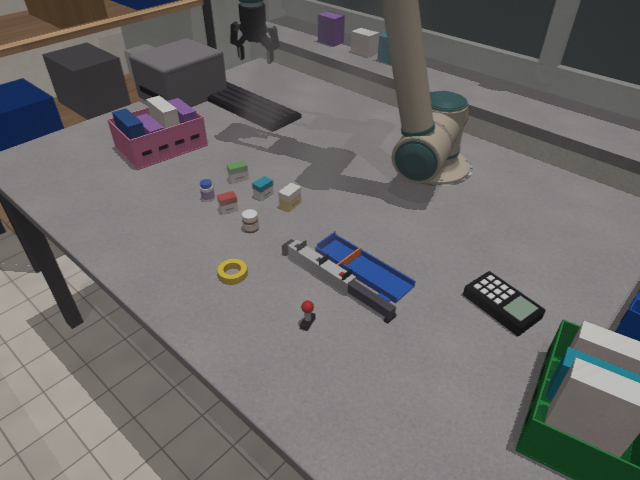

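```bash
cat > h.py <<'E'
import numpy as np, cv2
from scipy.spatial.transform import Rotation as R
from rig import manip
def pose():
    s=manip.get_state(); w,x,y,z=s["ee_rot"]
    return np.array(s["position"]),R.from_quat([x,y,z,w]).as_matrix(),s
def cam(name):
    """frame, K, camera-to-world rotation, camera centre"""
    p,Rt,_=pose(); d=manip.get_image(name)
    if name=="wrist":
        M=np.array(d["mount"]); return d["frame"],d["K"],Rt@M[:3,:3],p+Rt@M[:3,3]
    Rc=cv2.Rodrigues(d["rvec"])[0]; return d["frame"],d["K"],Rc.T,-Rc.T@d["tvec"]
def ray(c,uv,z):
    _,K,Rc,o=c; uv=np.atleast_2d(uv).astype(float)
    d=np.c_[uv,np.ones(len(uv))]@np.linalg.inv(K).T@Rc.T
    return (o+d*((z-o[2])/d[:,2])[:,None])[:,:2]
def proj(c,P):
    _,K,Rc,o=c; q=(np.atleast_2d(P)-o)@Rc@K.T; return q[:,:2]/q[:,2:]
H={"red":((0,5),),}
def mask(f,h,smin=90,vmin=50,vmax=255):
    v=cv2.cvtColor(f,cv2.COLOR_BGR2HSV); m=np.zeros(f.shape[:2],np.uint8)
    for a,b in h: m|=cv2.inRange(v,(a,smin,vmin),(b,255,vmax))
    return m
def blobs(m,amin=30):
    cs=cv2.findContours(m,cv2.RETR_EXTERNAL,cv2.CHAIN_APPROX_NONE)[0]
    return sorted([c for c in cs if cv2.contourArea(c)>=amin],key=cv2.contourArea,reverse=True)
def rect(c,cnt,z):
    """centre, long-side angle (deg), sides (mm) of a contour on the plane z"""
    w=ray(c,cnt.reshape(-1,2),z)*1000
    (cx,cy),(a,b),t=cv2.minAreaRect(w.astype(np.float32))
    if a<b: a,b,t=b,a,t+90
    return np.round([cx,cy,a,b,(t+90)%180-90],1)
def yaw(): # direction of the jaws (tool x), deg in world
    _,Rt,_=pose(); return np.degrees(np.arctan2(Rt[1,0],Rt[0,0]))
def go(x,y,z,jaw=None):
    """mm; prints the shift in tool axes (mm) before the turn, and the turn about tool z (deg)"""
    p,Rt,s=pose(); d=Rt.T@(np.array([x,y,z])-p*1000)
    t=0
    if jaw is not None: t=-((jaw-yaw()+90)%180-90)
    print("clock %.1f"%s["clock"],"shift",np.round(d,1),"turn",round(t,1),"q6",round(s["qpos"][5],2)); return d,t
E
python3 - <<'E'
from h import *
c=cam("top"); f=c[0]
hsv=cv2.cvtColor(f,cv2.COLOR_BGR2HSV)
for n,uv in dict(jar=(405,243),red=(451,249),bot=(486,249),green=(493,300),teal=(443,295),yel=(406,303),orange=(290,270),btn=(274,239),tray=(260,275),sleeve=(312,241)).items():
    print(n,hsv[uv[1],uv[0]],ray(c,uv,.05).round(3))
for n,h,z in(("green",((45,75),),.048),("teal",((85,97),),.046),("red",((0,5),(174,180)),.046),("blue",((104,125),),.018),("orange",((6,14),),.029)):
    for b in blobs(mask(f,h)): 
        r=rect(c,b,z)
        if 200<r[0]<750: print(n,r,cv2.contourArea(b))
cv2.imwrite("pics/top_crop.png",cv2.resize(f[215:325,200:520],None,fx=2.5,fy=2.5,interpolation=cv2.INTER_CUBIC))
E
```

```text
jar [115  11 143] [[ 0.584 -0.171]]
red [  1 225 119] [[ 0.572 -0.279]]
bot [110 206 115] [[ 0.574 -0.361]]
green [ 51 158 108] [[ 0.456 -0.373]]
teal [ 95 200 107] [[ 0.465 -0.258]]
yel [105   4 139] [[ 0.445 -0.172]]
orange [ 13 157  96] [[0.515 0.096]]
btn [  1 221 112] [[0.586 0.135]]
tray [109 184 129] [[0.502 0.164]]
sleeve [ 23   7 137] [[0.584 0.046]]
green [557.1 684.8 252.3 163.2  11.4] 765.5
green [ 456.7 -374.    54.1   32.1  -21.8] 290.5
teal [527.9 687.2 128.9  49.6 -78.8] 1172.0
teal [ 464.3 -259.6   48.2   34.5    1.2] 287.0
red [ 573.6 -277.3   49.    33.6  -21.6] 259.5
red [721.9 154.1  23.9  23.4  28.9] 76.0
blue [524.7 131.5 240.9 106.2  88.6] 3195.0
blue [203.3 703.6 264.   64.5   6.3] 931.0
blue [ 583.8 -375.9   32.3   29.3  -88.7] 130.0
blue [ 607.6 -746.1   49.8   14.9   -4.8] 99.0
```

View pics/top_crop.png

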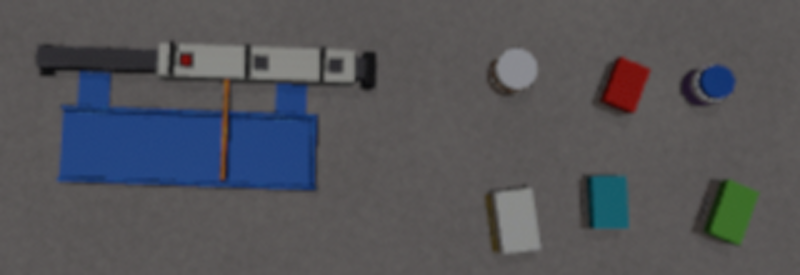

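View pics/wrist0.png

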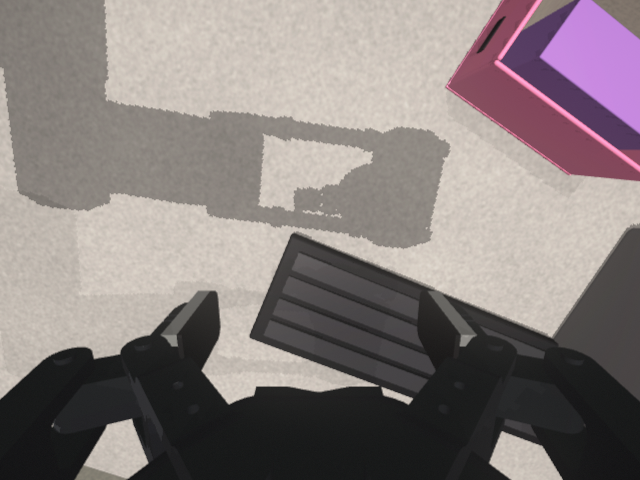

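```bash
cat >> h.py <<'E'
def rows(x,y,z,jaw=None,step=40):
    d,t=go(x,y,z,jaw); n=int(max(np.ceil(np.abs(d).max()/step),np.ceil(abs(t)/7),1))
    for i in range(n):
        a=np.radians(-t/n*i); v=d/n   # tool turned by t*i/n about its z so far
        print([[round(float(k),1) for k in (v[0]*np.cos(a)-v[1]*np.sin(a),v[0]*np.sin(a)+v[1]*np.cos(a),v[2])],round(t/n,1)])
E
python3 -c "
from h import *
rows(480,-200,260,0)"
```

```text
clock 0.2 shift [-202.9 -363.5  -29. ] turn -67.0 q6 -0.12
[[-20.3, -36.4, -2.9], np.float64(-6.7)]
[[-15.9, -38.5, -2.9], np.float64(-6.7)]
[[-11.3, -40.1, -2.9], np.float64(-6.7)]
[[-6.6, -41.1, -2.9], np.float64(-6.7)]
[[-1.7, -41.6, -2.9], np.float64(-6.7)]
[[3.1, -41.5, -2.9], np.float64(-6.7)]
[[8.0, -40.9, -2.9], np.float64(-6.7)]
[[12.7, -39.7, -2.9], np.float64(-6.7)]
[[17.2, -37.9, -2.9], np.float64(-6.7)]
[[21.5, -35.6, -2.9], np.float64(-6.7)]
```

>>> carry_out([
  [[-20, -36, -3], -6.7],
  [[-16, -38.5, -3], -6.7],
  [[-11, -40, -3], -6.7],
  [[-7, -41, -3], -6.7],
  [[-2, -41.5, -3], -6.7],
  [[3, -41.5, -3], -6.7],
  [[8, -41, -3], -6.7],
  [[13, -40, -3], -6.7],
  [[17, -38, -3], -6.7],
  [[21, -36, -3], -6.7],
])

```text
clock: 1.03
position: [0.47, -0.1986, 0.2566]
ee_rot: [0.0, 1.0, 0.02, -0.002]
contact_force: [0.6, -0.2, -0.5]
width: 0.0854
```

Run:
```python
from h import *
c=cam("wrist"); cv2.imwrite("pics/w1.png",c[0]); rows(480,-200,260,0)
```

```text
clock 1.1 shift [ 5.   8.7 -2.8] turn 2.8 q6 -0.58
[[5.0, 8.7, -2.8], np.float64(2.8)]
```

View pics/w1.png

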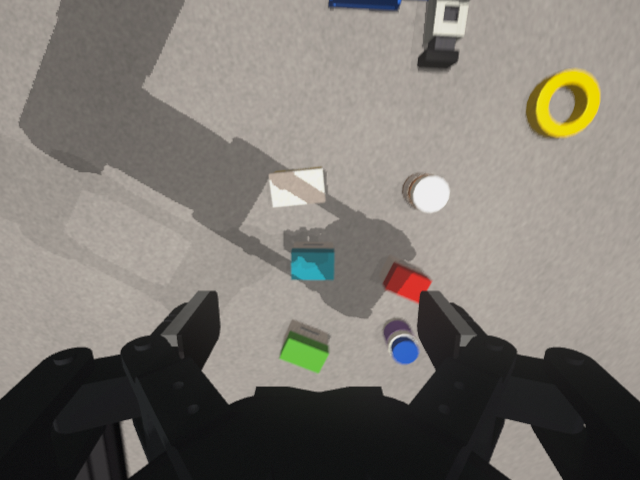

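>>> carry_out([
  [[0, -38, -3], 2.8],
  [[4, -38, 0], 0],
  [[4, -38, 0], 0],
  [[4, -38, 0], 0],
  [[4, -38, 0], 0],
  [[4, -38, 0], 0],
  [[4, -36, 0], 0],
  [[4, -30, 0], 0],
  [[0, 0, 0], 0],
], fingers=0)

```text
clock: 1.83
position: [0.5026, 0.1115, 0.26]
ee_rot: [-0.004, 1.0, -0.001, 0.002]
contact_force: [0.1, 0.2, 0.1]
width: -0.0002
```

Run:
```python
from h import *
c=cam("wrist"); cv2.imwrite("pics/w2.png",c[0]); go(500,100,260,0)
f=c[0]
for n,h,z in(("blue",((104,125),),.018),("orange",((6,16),),.029),("red",((0,5),(174,180)),.044)):
    for b in blobs(mask(f,h,80,40),60): print(n,rect(c,b,z),cv2.contourArea(b))
```

```text
clock 1.9 shift [-2.1  9.2 -0.1] turn -0.1 q6 0.08
blue [525.1 131.1 244.1 103.4  89.1] 13405.0
orange [526.6  99.8  94.4   6.4  -2. ] 226.0
red [ 7.249e+02  1.520e+02  3.100e+01  2.410e+01 -2.000e-01] 536.0
red [587.9 136.   12.3  11.3 -26.1] 91.5
```

View pics/w2.png

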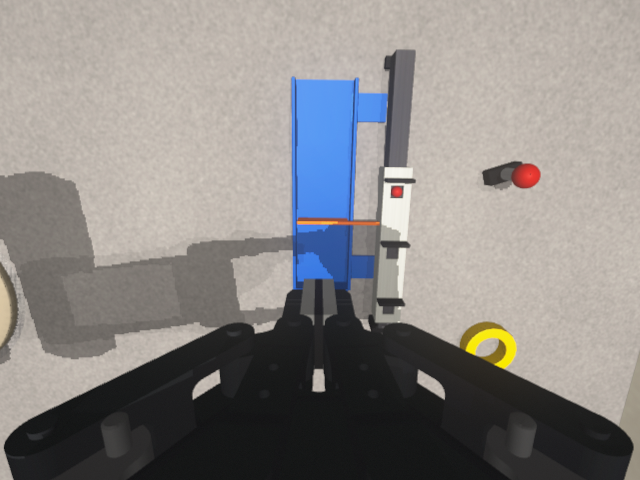

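Run:
```python
from h import *
import numpy as np
f=cv2.imread("pics/w2.png"); c=cam("wrist"); c=(f,)+c[1:]
m=mask(f,((104,125),),80,40)
def edge(uv,z):
    w=ray(c,uv,z)*1000; p=np.polyfit(w[:,1],w[:,0],1); r=w[:,0]-np.polyval(p,w[:,1])
    k=abs(r)<1.5; p=np.polyfit(w[k,1],w[k,0],1); return np.degrees(np.arctan(p[0])),np.polyval(p,128),k.sum(),r[k].std()
L=[(np.flatnonzero(m[v])[0],v) for v in range(90,270)]
print("left outer",edge(L,.018))
# sleeve/rail right edge against counter: dark rail 60..160
g=cv2.cvtColor(f,cv2.COLOR_BGR2GRAY)
Rr=[(395+np.argmax(g[v,395:440].astype(int)>120),v) for v in range(60,160)]
print("rail right",edge(Rr,.038))
Ri=[(np.flatnonzero(m[v,:360])[-1]+1,v) for v in list(range(85,92))+list(range(128,215))]
print("right outer top",edge(Ri,.018))
```

```text
left outer (np.float64(0.9309930387182017), np.float64(473.4869848423527), np.int64(180), np.float64(0.3224360199002349))
rail right (np.float64(0.9972494350468517), np.float64(597.0618596323067), np.int64(100), np.float64(0.31517775255758845))
right outer top (np.float64(0.9173773012542366), np.float64(545.1684123130706), np.int64(94), np.float64(0.3241176400454997))
```

```bash
cat >> h.py <<'E'
TY=-0.95; B0=np.array([508.7,127.8])
def bay(x,y):
    a=np.radians(TY); return B0+np.array([[np.cos(a),-np.sin(a)],[np.sin(a),np.cos(a)]])@[x,y]
E
python3 - <<'E'
from h import *
x,y=bay(80,8); print(x,y); rows(x,y,75,TY)
E
```

```text
588.8216425085766 134.47251090129168
clock 1.9 shift [ 86.1 -26.9 185.2] turn 0.7 q6 0.08
[[17.2, -5.4, 37.0], np.float64(0.1)]
[[17.2, -5.4, 37.0], np.float64(0.1)]
[[17.2, -5.5, 37.0], np.float64(0.1)]
[[17.2, -5.5, 37.0], np.float64(0.1)]
[[17.2, -5.6, 37.0], np.float64(0.1)]
```

>>> carry_out([
  [[17, -5.5, 37], 0.7],
  [[17, -5.5, 37], 0],
  [[17, -5.5, 37], 0],
  [[17, -5.5, 37], 0],
  [[18, -5.5, 37], 0],
  [[0, 0, 0], 0],
])

```text
clock: 2.43
position: [0.5965, 0.1242, 0.0742]
ee_rot: [0.001, 1.0, -0.013, 0.008]
contact_force: [-0.7, -1.0, -0.2]
width: -0.0001
```

Run:
```python
from h import *
x,y=bay(80,8); go(x,y,50,TY)
```

```text
clock 2.4 shift [ -8.3 -10.1  24. ] turn -0.5 q6 0.12
```

>>> carry_out([
  [[-8.3, -10, 12], -0.5],
  [[0, 0, 8], 0],
  [[0, 0, 0], 0],
])

```text
clock: 2.68
position: [0.5886, 0.1284, 0.0511]
ee_rot: [0.003, 1.0, -0.011, 0.005]
contact_force: [0.2, -0.1, 0.3]
width: -0.0002
```

Run:
```python
from h import *
x,y=bay(80,8); go(x,y,40,TY); print(pose()[2]["ee_rot"],pose()[2]["contact_force"])
```

```text
clock 2.7 shift [-0.1 -6.1 11.1] turn -0.3 q6 0.13
[ 0.0026853   0.99992211 -0.01120669  0.00479221] [ 0.15874126 -0.14933295  0.30822409]
```

>>> carry_out([
  [[0, -4, 0], -0.3],
  [[0, -2, 2], 0],
  [[0, -2, 4], 0],
  [[0, 0, 4], 0],
  [[0, 0, 3], 0],
  [[0, 0, 3], 0],
])

```text
clock: 3.18
position: [0.5924, 0.1338, 0.0419]
ee_rot: [0.003, 1.0, -0.01, 0.01]
contact_force: [-2.3, -0.9, 4.0]
width: -0.0002
```

Run:
```python
from h import *
x,y=bay(80,8); go(x,y,40,TY); print(pose()[2]["ee_rot"],pose()[2]["contact_force"])
```

```text
clock 3.2 shift [-3.6 -0.6  1.8] turn -0.2 q6 0.14
[ 0.0027861   0.99989232 -0.00986817  0.01049808] [-2.25091151 -0.88467392  4.02378372]
```

>>> carry_out([
  [[-3.6, 0, 2], 0],
  [[0, 0, 2], 0],
  [[0, -3, 2], 0],
  [[0, -5, 1.5], 0],
  [[0, -6, 1], 0],
])

```text
clock: 3.6
position: [0.5915, 0.1396, 0.0401]
ee_rot: [0.011, 1.0, -0.006, 0.015]
contact_force: [-0.4, -19.7, 5.5]
width: 0.0005
```

Run:
```python
from h import *
x,y=bay(80,8); go(x,y,40,TY); print(pose()[2]["ee_rot"],pose()[2]["contact_force"])
```

```text
clock 3.6 shift [-2.6  5.2  0.1] turn 0.2 q6 0.16
[ 0.01065306  0.99981417 -0.00629632  0.01478123] [ -0.38509615 -19.69167371   5.53930162]
```

>>> carry_out([
  [[-1, 3, 2], 0],
  [[-1, 0, 3], 0],
  [[0, 0, 3], 0],
])

```text
clock: 3.85
position: [0.5916, 0.1362, 0.0397]
ee_rot: [0.011, 1.0, -0.006, 0.019]
contact_force: [-7.2, 0.4, 22.9]
width: 0.0001
```

Run:
```python
from h import *
x,y=bay(80,8); go(x,y,40,TY); print(pose()[2]["ee_rot"],pose()[2]["contact_force"])
```

```text
clock 3.9 shift [-2.7  1.8 -0.3] turn 0.3 q6 0.16
[ 0.0108778   0.99974742 -0.00612355  0.01868855] [-7.16745148  0.36839494 22.94676038]
```

>>> carry_out([
  [[0, -4, 1], 0],
  [[0, -5, 1], 0],
  [[0, -6, 0.5], 0],
  [[0, -6, 0.5], 0],
])

```text
clock: 4.18
position: [0.5917, 0.139, 0.0405]
ee_rot: [0.028, 0.999, 0.0, 0.02]
contact_force: [0.1, -17.6, 6.8]
width: 0.0001
```

Run:
```python
from h import *
x,y=bay(80,8); go(x,y,40,TY); print(pose()[2]["ee_rot"],pose()[2]["contact_force"])
```

```text
clock 4.2 shift [-2.9  4.4  0.6] turn 1.1 q6 0.2
[2.78184769e-02 9.99420041e-01 3.94604846e-04 1.96356257e-02] [  0.14419941 -17.58398592   6.81136609]
```

>>> carry_out([
  [[-2, 4, 3], 0],
  [[-1, 0, 4], 0],
  [[0, -1, 4], 0],
  [[0, -3, 3], 0],
  [[0, -3, 3], 0],
  [[0, -3, 3], 0],
])

```text
clock: 4.68
position: [0.5919, 0.1372, 0.0396]
ee_rot: [0.034, 0.999, 0.002, 0.027]
contact_force: [-5.3, -8.5, 20.4]
width: -0.0001
```

Run:
```python
from h import *
x,y=bay(80,8); go(x,y,40,TY); print(pose()[2]["ee_rot"],pose()[2]["contact_force"])
c=cam("wrist"); cv2.imwrite("pics/w3.png",c[0][100:400,150:550])
```

```text
clock 4.7 shift [-3.1  2.7 -0.4] turn 1.3 q6 0.21
[0.03383485 0.99906982 0.0022268  0.02664099] [-5.2881847  -8.49697079 20.3930218 ]
```

View pics/w3.png

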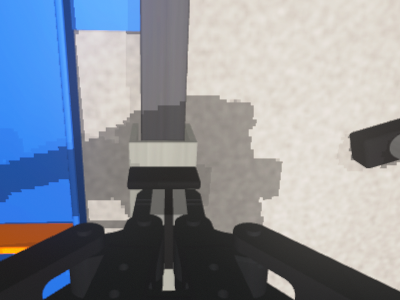

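>>> carry_out([
  [[-1, -4, 3], 0],
  [[0, -6, 3], 0],
  [[0, -8, 3], 0],
  [[0, -8, 3], 0],
])

```text
clock: 5.07
position: [0.5922, 0.1471, 0.0396]
ee_rot: [0.048, 0.998, 0.007, 0.03]
contact_force: [-6.7, -6.5, 24.3]
width: -0.0001
```

Run:
```python
from h import *
x,y=bay(80,8); go(x,y,40,TY); print(pose()[2]["ee_rot"],pose()[2]["contact_force"])
```

```text
clock 5.1 shift [-3.6 12.6  0.6] turn 1.9 q6 0.26
[0.04805844 0.99836987 0.00673273 0.03004435] [-6.70118703 -6.53202699 24.27947242]
```

>>> carry_out([
  [[0, -5, -2.5], 0],
  [[0, -7, -1.5], 0],
  [[0, -8, -1], 0],
  [[0, -8, -1], 0],
  [[0, -8, -1], 0],
])

```text
clock: 5.48
position: [0.591, 0.1703, 0.044]
ee_rot: [0.061, 0.998, 0.01, 0.03]
contact_force: [2.1, -8.5, 1.5]
width: -0.0003
```

Run:
```python
from h import *
x,y=bay(80,8); go(x,y,40,TY); print(pose()[2]["ee_rot"],pose()[2]["contact_force"])
```

```text
clock 5.5 shift [-3.3 35.1  8.1] turn 2.3 q6 0.32
[0.06057007 0.99765239 0.01026665 0.03025841] [ 2.12092956 -8.4853987   1.48864096]
```

>>> carry_out([
  [[0, -8, -0.5], 0],
  [[0, -8, -0.5], 0],
  [[0, -8, -0.5], 0],
  [[0, -8, -0.5], 0],
  [[0, -6, -0.5], 0],
])

```text
clock: 5.9
position: [0.5915, 0.1949, 0.0442]
ee_rot: [0.074, 0.997, 0.014, 0.031]
contact_force: [0.6, -4.6, 2.0]
width: 0.0004
```

Run:
```python
from h import *
x,y=bay(80,8); go(x,y,40,TY); print(pose()[2]["ee_rot"],pose()[2]["contact_force"])
```

```text
clock 5.9 shift [-4.9 59.1 12.8] turn 2.8 q6 0.38
[0.07407999 0.996671   0.01395497 0.03105377] [ 0.64995199 -4.62768795  1.99638957]
```

>>> carry_out([
  [[0, -6, -0.5], 0],
  [[0, -5, -0.5], 0],
  [[0, -4, -0.5], 0],
  [[0, -4, -0.5], 0],
])

```text
clock: 6.23
position: [0.5916, 0.2055, 0.0441]
ee_rot: [0.083, 0.996, 0.017, 0.031]
contact_force: [2.7, -14.7, 2.2]
width: -0.0
```

Run:
```python
from h import *
x,y=bay(80,8); go(x,y,40,TY); print(pose()[2]["ee_rot"],pose()[2]["contact_force"])
```

```text
clock 6.2 shift [-5.8 69.3 15.6] turn 3.2 q6 0.41
[0.08341513 0.99588467 0.01697677 0.03110357] [  2.72861663 -14.73182142   2.16579566]
```

>>> carry_out([
  [[-3, 10, 0], 0],
  [[-2, 8, -25], 0],
  [[0, 0, -35], 0],
  [[0, 0, -10], 0],
  [[0, 0, 0], 0],
])

```text
clock: 6.65
position: [0.5782, 0.1991, 0.1135]
ee_rot: [0.083, 0.996, 0.017, 0.026]
contact_force: [-0.3, 0.5, -0.5]
width: -0.0
```

Run:
```python
from h import *
p,Rt,s=pose(); print(p,s["ee_rot"],Rt[:,2],s["contact_force"])
c=cam("top"); f=c[0]; cv2.imwrite("pics/t3.png",cv2.resize(f[215:325,200:360],None,fx=4,fy=4,interpolation=cv2.INTER_CUBIC))
rows(*bay(81,108),72,TY)
```

```text
[0.57817247 0.19912315 0.11345434] [0.08291216 0.99608025 0.01696463 0.02572761] [ 0.05406667 -0.16430142 -0.98492733] [-0.31626026  0.46753434 -0.54664494]
clock 6.7 shift [ 12.6 -41.2  35.2] turn 3.1 q6 0.37
[[6.3, -20.6, 17.6], np.float64(1.6)]
[[5.7, -20.8, 17.6], np.float64(1.6)]
```

View pics/t3.png

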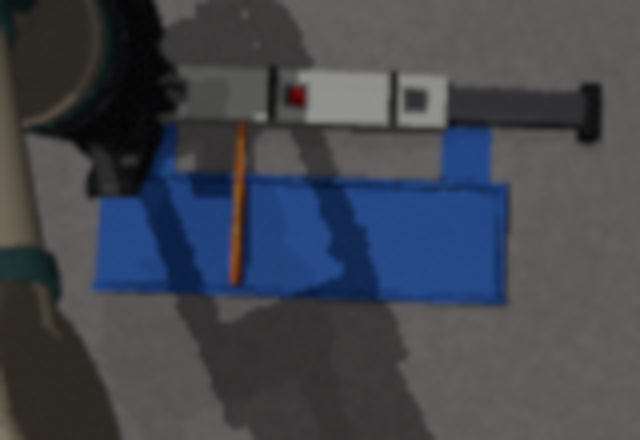

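>>> carry_out([
  [[6, -23, 8], 3.1],
  [[6, -23, 16], 0],
  [[0, 0, 8], 0],
  [[0, 0, 0], 0],
])

```text
clock: 7.03
position: [0.5901, 0.2404, 0.0698]
ee_rot: [0.082, 0.996, -0.012, 0.027]
contact_force: [-0.3, -0.3, -0.0]
width: -0.0003
```

Run:
```python
from h import *
p,Rt,s=pose(); print(p,s["ee_rot"],Rt[:,2],s["contact_force"])
go(*bay(80,112),47,TY)
```

```text
[0.59006653 0.24035681 0.06977404] [ 0.0817529   0.99623109 -0.01158071  0.02657006] [ 0.05104633 -0.16350496 -0.98522099] [-0.27699101 -0.32824129 -0.0043954 ]
clock 7.0 shift [-0.7 -1.8 22.8] turn -0.1 q6 0.49
```

>>> carry_out([
  [[-1, -3, 13], 0],
  [[0, -1, 9], 0],
  [[0, 0, 2], 0],
  [[0, 5, -0.5], 0],
  [[0, 6, -0.5], 0],
  [[0, 6, -0.5], 0],
])

```text
clock: 7.53
position: [0.5868, 0.2279, 0.0432]
ee_rot: [0.076, 0.997, -0.013, 0.023]
contact_force: [0.7, 23.4, -17.8]
width: 0.0002
```

Run:
```python
from h import *
p,Rt,s=pose(); print(p,s["ee_rot"],Rt[:,2],s["contact_force"])
```

```text
[0.58678304 0.22786653 0.04321403] [ 0.07562069  0.99678059 -0.01305545  0.02322753] [ 0.04433098 -0.15136096 -0.98748399] [  0.73339179  23.39368679 -17.84721773]
```

>>> carry_out([
  [[0, 6, 1.2], 0],
  [[0, 6, 1.2], 0],
  [[0, 6, 1.2], 0],
  [[0, 6, 1.2], 0],
  [[0, 6, 1.2], 0],
  [[0, 6, 1.2], 0],
])

```text
clock: 8.03
position: [0.5872, 0.2284, 0.0437]
ee_rot: [0.035, 0.999, -0.025, 0.03]
contact_force: [-1.4, 18.3, -3.9]
width: 0.0002
```

Run:
```python
from h import *
p,Rt,s=pose(); print(p,s["ee_rot"],Rt[:,2],s["contact_force"])
```

```text
[0.58717421 0.22839662 0.04370537] [ 0.03535822  0.99859958 -0.02543074  0.03003263] [ 0.05818278 -0.07214492 -0.99569567] [-1.43584983 18.26066733 -3.90835543]
```

>>> carry_out([
  [[0, 6, 0.6], 0],
  [[0, 6, 0.5], 0],
  [[0, 6, 0.4], 0],
  [[0, 6, 0.3], 0],
  [[0, 6, 0.2], 0],
  [[0, 6, 0], 0],
  [[0, 6, 0], 0],
  [[0, 6, 0], 0],
])

```text
clock: 8.7
position: [0.5876, 0.2291, 0.0449]
ee_rot: [-0.015, 0.998, -0.041, 0.039]
contact_force: [1.3, 20.2, -9.7]
width: 0.0
```

Run:
```python
from h import *
p,Rt,s=pose(); print(p,s["ee_rot"],Rt[:,2],s["contact_force"])
```

```text
[0.58758007 0.22907731 0.04494374] [-0.01500341  0.99827871 -0.04142457  0.03871073] [ 0.07853122  0.02674801 -0.99655275] [ 1.26947623 20.19015654 -9.74233054]
```

>>> carry_out([
  [[0, -8, 0], 0],
  [[0, -3, -30], 0],
  [[-3, 0, -20], 0],
])

```text
clock: 8.95
position: [0.5793, 0.2388, 0.0932]
ee_rot: [-0.015, 0.998, -0.042, 0.035]
contact_force: [0.8, -0.5, 1.1]
width: -0.0
```

Run:
```python
from h import *
rows(*bay(53,2),70,TY)
```

```text
clock 8.9 shift [ -9.7 111.6  18.9] turn -3.9 q6 0.36
[[-3.2, 37.2, 6.3], np.float64(-1.3)]
[[-4.1, 37.1, 6.3], np.float64(-1.3)]
[[-4.9, 37.0, 6.3], np.float64(-1.3)]
```

>>> carry_out([
  [[-3, 37, 6], -3.9],
  [[-5, 37, 6], 0],
  [[-6, 33, 6], 0],
  [[0, 0, 0], 0],
])

```text
clock: 9.28
position: [0.5675, 0.131, 0.0807]
ee_rot: [-0.014, 0.999, -0.002, 0.045]
contact_force: [-1.0, 0.2, -0.2]
width: -0.0001
```

Run:
```python
from h import *
go(*bay(53,2),70,TY);go(*bay(53,2),30,TY);print(pose()[1][:,2])
```

```text
clock 9.3 shift [-6.7  2.4 10.1] turn 0.6 q6 0.09
clock 9.3 shift [-10.3   3.5  49.9] turn 0.6 q6 0.09
[ 0.09074333  0.02821089 -0.99547466]
```

>>> carry_out([
  [[-7, 2, 8], 0.6],
  [[-3, 2, 15], 0],
  [[0, 0, 14], 0],
  [[0, 0, 8], 0],
  [[0, 0, 4], 0],
])

```text
clock: 9.7
position: [0.5653, 0.123, 0.0366]
ee_rot: [-0.014, 0.999, -0.011, 0.051]
contact_force: [0.5, -0.2, 0.3]
width: -0.0002
```

Run:
```python
from h import *
go(*bay(53,2),30,TY);print(pose()[1][:,2],pose()[2]["contact_force"])
```

```text
clock 9.7 shift [-4.4 -5.6  6.3] turn -0.4 q6 0.09
[ 0.10303152  0.0259391  -0.99433982] [ 0.47822408 -0.1683373   0.33851356]
```

>>> carry_out([
  [[0, -2, 5], 0],
  [[5, 0, 1], 0],
  [[6, 0, 0.6], 0],
  [[6, 0, 0.6], 0],
  [[6, 0, 0.6], 0],
  [[6, 0, 0.6], 0],
  [[6, 0, 0.6], 0],
  [[6, 0, 0.6], 0],
])

```text
clock: 10.37
position: [0.5676, 0.1253, 0.0331]
ee_rot: [-0.01, 1.0, -0.008, 0.012]
contact_force: [-11.6, -2.5, 12.3]
width: -0.0
```

Run:
```python
from h import *
go(*bay(53,2),30,TY);print(pose()[1][:,2],pose()[2]["contact_force"])
```

```text
clock 10.4 shift [-6.  -3.5  3. ] turn -0.0 q6 0.09
[ 0.02413947  0.02041461 -0.99950014] [-11.63836035  -2.45728905  12.29334336]
```

>>> carry_out([
  [[7, 0, 0], 0],
  [[7, 0, 0], 0],
  [[7, 0, 0], 0],
  [[7, 0, 0], 0],
  [[-4, 0, 0], 0],
  [[-4, 0, -15], 0],
  [[0, 0, -30], 0],
])

```text
clock: 10.95
position: [0.5551, 0.1253, 0.0756]
ee_rot: [-0.007, 1.0, -0.006, -0.024]
contact_force: [0.5, 0.1, -0.9]
width: 0.0001
```

Run:
```python
from h import *
print(pose()[1][:,2],pose()[2]["contact_force"]); go(*bay(79,7),62,TY)
```

```text
[-0.04883426  0.01439453 -0.99870317] [ 0.45954821  0.14469518 -0.86249638]
clock 10.9 shift [33.3 -8.4 12.1] turn 0.3 q6 0.09
```

>>> carry_out([
  [[20, -6, 2], 0.3],
  [[14, -5, 3], 0],
  [[4, -2, 3], 0],
  [[0, 0, 5], 0],
])

```text
clock: 11.28
position: [0.5995, 0.1403, 0.07]
ee_rot: [-0.008, 1.0, -0.008, -0.015]
contact_force: [0.5, 0.1, 0.2]
width: 0.0001
```

Run:
```python
from h import *
print(pose()[1][:,2],pose()[2]["contact_force"]); go(*bay(79,7),42,TY)
```

```text
[-0.03074189  0.01570148 -0.99940402] [0.45358957 0.09175278 0.20736518]
clock 11.3 shift [-10.8   7.4  28.2] turn 0.1 q6 0.11
```

>>> carry_out([
  [[-10, 7, 6], 0],
  [[0, 0, 6], 0],
  [[0, 0, 6], 0],
  [[0, 0, 3], 0],
])

```text
clock: 11.62
position: [0.5866, 0.1343, 0.0461]
ee_rot: [-0.008, 1.0, -0.007, -0.017]
contact_force: [-0.6, -0.1, 0.5]
width: 0.0
```

Run:
```python
from h import *
print(pose()[1][:,2],pose()[2]["contact_force"]); go(*bay(79,7),40,TY)
```

```text
[-0.03354072  0.01529273 -0.99932035] [-0.57890666 -0.11664796  0.50826262]
clock 11.6 shift [1.5 0.9 6.1] turn 0.2 q6 0.1
```

>>> carry_out([
  [[1, 0, 5], 0],
  [[1, 0, 4], 0],
  [[0, -1, 4], 0],
  [[0, -4, 3], 0],
  [[0, -7, 3], 0],
  [[0, -8, 3], 0],
  [[0, -8, 3], 0],
])

```text
clock: 12.2
position: [0.5875, 0.1494, 0.0397]
ee_rot: [0.005, 1.0, -0.003, -0.016]
contact_force: [-5.0, -8.2, 20.7]
width: 0.0
```

Run:
```python
from h import *
print(pose()[1][:,2],pose()[2]["contact_force"]); go(*bay(79,7),40,TY)
```

```text
[-0.03219294 -0.00981614 -0.99943347] [-4.97645641 -8.17441427 20.72528594]
clock 12.2 shift [ 0.4 15.9 -0.1] turn 0.6 q6 0.15
```

Moving. Lift a little and push on; about 59 mm to go.

>>> carry_out([
  [[0, -6, -2], 0],
  [[0, -8, -1], 0],
  [[0, -8, -0.5], 0],
  [[0, -8, -0.3], 0],
  [[0, -8, 0], 0],
  [[0, -8, 0], 0],
  [[0, -8, 0], 0],
  [[0, -8, 0], 0],
])

```text
clock: 12.87
position: [0.5877, 0.1887, 0.0428]
ee_rot: [0.027, 0.999, 0.003, -0.018]
contact_force: [-0.5, -8.2, 6.6]
width: -0.0002
```

Run:
```python
from h import *
print(pose()[1][:,2],pose()[2]["contact_force"]); go(*bay(79,7),40,TY)
```

```text
[-0.03569922 -0.05499988 -0.99784797] [-0.53187013 -8.23824885  6.59601168]
clock 12.9 shift [-0.1 55.   5.9] turn 1.2 q6 0.25
```

>>> carry_out([
  [[0, -8, -0.5], 0],
  [[0, -7, -0.5], 0],
  [[0, -6, -0.5], 0],
  [[0, -6, -0.5], 0],
  [[0, -5, -0.5], 0],
  [[0, -5, -0.5], 0],
])

```text
clock: 13.37
position: [0.5881, 0.2064, 0.0433]
ee_rot: [0.048, 0.999, 0.008, -0.02]
contact_force: [-0.8, -13.8, 3.6]
width: -0.0004
```

Run:
```python
from h import *
print(pose()[1][:,2],pose()[2]["contact_force"]); go(*bay(79,7),40,TY)
```

```text
[-0.03912191 -0.09661719 -0.99455246] [ -0.83259562 -13.77760065   3.60633825]
clock 13.4 shift [-1.2 72.2 10.3] turn 1.8 q6 0.3
```

>>> carry_out([
  [[0, -6, -0.5], 0],
  [[0, -6, -0.5], 0],
  [[0, 8, 0], 0],
  [[0, 6, -25], 0],
  [[0, 0, -10], 0],
])

```text
clock: 13.78
position: [0.5884, 0.1955, 0.0771]
ee_rot: [0.061, 0.998, 0.011, -0.025]
contact_force: [0.7, 0.4, 0.8]
width: 0.0001
```

Run:
```python
from h import *
print(pose()[1][:,2],pose()[2]["contact_force"]); rows(*bay(80,112),72,TY)
c=cam("wrist"); print([ (rect(c,b,.044),cv2.boundingRect(b)) for b in blobs(mask(c[0],((0,5),(174,180))),20)])
t=cam("top")[0]; m=mask(t,((0,4),(175,180))); print([cv2.boundingRect(b) for b in blobs(m,5)])
cv2.imwrite("pics/t4.png",cv2.resize(t[215:325,160:360],None,fx=4,fy=4,interpolation=cv2.INTER_CUBIC))
```

```text
[-0.04767843 -0.12262632 -0.99130699] [0.68828977 0.44835008 0.7960462 ]
clock 13.8 shift [  3.2 -43.2  -0.3] turn 2.0 q6 0.3
[[1.6, -21.6, -0.1], np.float64(1.0)]
[[1.2, -21.6, -0.1], np.float64(1.0)]
[(array([726.5, 145.5,  40.8,  26.8, -41.8]), (522, 325, 55, 48))]
[(440, 238, 20, 22), (263, 178, 11, 11), (272, 237, 4, 4)]
```

View pics/t4.png

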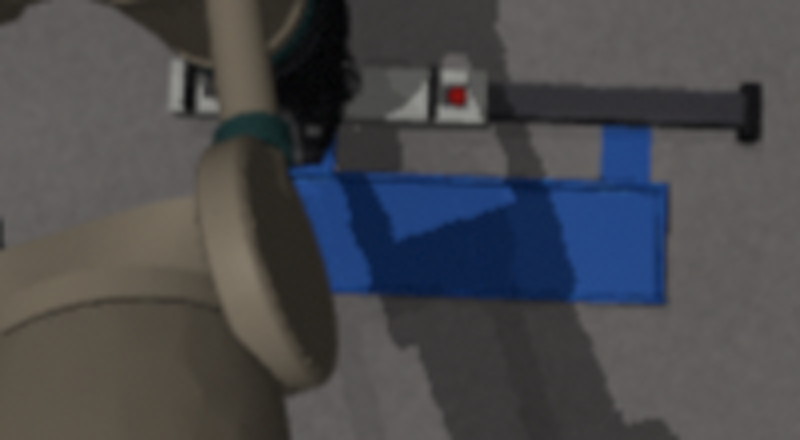

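>>> carry_out([
  [[2, -24, 0], 2],
  [[2, -20, 6], 0],
  [[0, 0, 10], 0],
  [[0, 0, 0], 0],
])

```text
clock: 14.22
position: [0.59, 0.2414, 0.0519]
ee_rot: [0.06, 0.998, -0.008, -0.024]
contact_force: [-1.1, -0.5, -0.1]
width: -0.0001
```

Run:
```python
from h import *
print(pose()[1][:,2]); go(*bay(80,112),47,TY)
```

```text
[-0.04823006 -0.11875477 -0.99175156]
clock 14.2 shift [0.8 2.4 5.2] turn -0.1 q6 0.4
```

>>> carry_out([
  [[0, 6, 5], 0],
  [[0, 6, 1], 0],
  [[0, 6, 1], 0],
  [[0, 6, 0.8], 0],
  [[0, 6, 0.8], 0],
  [[0, 6, 0.6], 0],
  [[0, 6, 0.6], 0],
  [[0, 6, 0.5], 0],
  [[0, 6, 0.3], 0],
])

```text
clock: 14.97
position: [0.5887, 0.2287, 0.0464]
ee_rot: [0.012, 1.0, -0.021, -0.018]
contact_force: [0.0, 18.0, -4.7]
width: 0.0001
```

Run:
```python
from h import *
print(pose()[1][:,2],pose()[2]["contact_force"]); go(*bay(80,112),47,TY)
```

```text
[-0.03737171 -0.02273494 -0.99904278] [ 0.02735555 18.04115492 -4.74202166]
clock 15.0 shift [ 1.4 -9.8 -0.9] turn -1.5 q6 0.32
```

>>> carry_out([
  [[0, 6, 0.2], 0],
  [[0, 6, 0.2], 0],
  [[0, -8, 0], 0],
  [[0, -3, -15], 0],
  [[0, 0, -40], -1.5],
  [[0, 0, -40], 0],
  [[0, 40, -40], 0],
  [[0, 40, -40], 0],
  [[0, 40, -20], 0],
  [[0, 40, 0], 0],
], fingers=85)

```text
clock: 15.8
position: [0.5809, 0.1005, 0.222]
ee_rot: [-0.002, 0.999, -0.011, -0.032]
contact_force: [0.2, -0.3, 0.3]
width: 0.0849
```

Run:
```python
from h import *
print(pose()[1][:,2],pose()[2]["contact_force"]); rows(490,-150,240,-0.9)
```

```text
[-0.06383183  0.00399516 -0.99795267] [ 0.2241909  -0.33486417  0.34094671]
clock 15.8 shift [-86.6 252.3 -13.2] turn -0.3 q6 0.07
[[-12.4, 36.0, -1.9], np.float64(-0.0)]
[[-12.4, 36.0, -1.9], np.float64(-0.0)]
[[-12.4, 36.0, -1.9], np.float64(-0.0)]
[[-12.5, 36.0, -1.9], np.float64(-0.0)]
[[-12.5, 36.0, -1.9], np.float64(-0.0)]
[[-12.5, 36.0, -1.9], np.float64(-0.0)]
[[-12.5, 36.0, -1.9], np.float64(-0.0)]
```

>>> carry_out([
  [[-12, 36, -2], 0],
  [[-12, 36, -2], 0],
  [[-12, 36, -2], 0],
  [[-12, 36, -2], 0],
  [[-12, 36, -2], 0],
  [[-12, 34, -2], 0],
  [[-10, 25, -2], 0],
  [[0, 0, 0], 0],
])

```text
clock: 16.47
position: [0.4852, -0.1639, 0.2461]
ee_rot: [0.005, 0.999, -0.018, -0.028]
contact_force: [-0.3, 0.7, -0.6]
width: 0.0847
```

```bash
cat > obj.py <<'E'
from h import *
TOP=dict(green=(((45,75),),.048),teal=(((84,100),),.046),red=(((0,6),(174,180)),.046),bottle=(((104,125),),.054))
def objs(save=None,amin=150):
    c=cam("wrist"); f=c[0]
    if save: cv2.imwrite(save,f)
    for n,(h,z) in TOP.items():
        for b in blobs(mask(f,h,100,50),amin):
            r=rect(c,b,z)
            if 25<r[2]<70 and r[1]<0: print(n,r,cv2.boundingRect(b))
    v=cv2.cvtColor(f,cv2.COLOR_BGR2HSV)
    w=cv2.inRange(v,(0,0,175),(180,40,255)); w=cv2.morphologyEx(w,cv2.MORPH_OPEN,np.ones((3,3)))
    for b in blobs(w,amin):
        for n,z in(("yellow?",.052),("jar?",.048)):
            r=rect(c,b,z)
            if 30<r[2]<65: print(n,r,cv2.boundingRect(b))
    print("pose",pose()[0].round(4),"z",pose()[1][:,2].round(3),"yaw",yaw().round(1))
    return c
E
python3 -c "
from obj import *
objs('pics/w5.png')"
```

```text
green [ 459.3 -368.2   54.    41.   -21.3] (287, 360, 48, 33)
teal [ 464.3 -256.9   48.3   38.3    1.5] (290, 279, 45, 32)
red [ 568.4 -273.5   40.1   36.6  -20.5] (386, 288, 33, 39)
bottle [ 577.1 -357.8   37.6   30.5  -76.6] (398, 363, 29, 27)
yellow? [ 445.5 -172.6   56.5   35.9    7.8] (262, 203, 57, 41)
jar? [ 444.9 -173.5   57.2   36.3    7.8] (262, 203, 57, 41)
yellow? [408.6 -56.8  52.1  45.8  66.3] (216, 69, 52, 65)
jar? [407.6 -56.3  52.7  46.3  66.3] (216, 69, 52, 65)
yellow? [443.5 -51.2  47.5  43.9  52.8] (263, 68, 48, 58)
jar? [442.8 -50.6  48.1  44.4  52.8] (263, 68, 48, 58)
yellow? [ 378.7 -308.3   53.8   48.7   60. ] (216, 327, 51, 34)
jar? [ 377.3 -310.8   54.5   49.3   60. ] (216, 327, 51, 34)
yellow? [ 448.1 -293.6   64.4   37.2  -22.9] (277, 304, 49, 41)
yellow? [ 415.6 -324.4   55.2   39.4   42.1] (246, 328, 44, 41)
jar? [ 414.6 -327.2   55.9   39.8   42.1] (246, 328, 44, 41)
yellow? [468.4 -62.7  34.3  15.4  38.3] (297, 94, 25, 34)
jar? [468.1 -62.3  34.7  15.5  38.3] (297, 94, 25, 34)
pose [ 0.4858 -0.1621  0.2459] z [-0.055 -0.008 -0.998] yaw -2.0
```

View pics/w5.png

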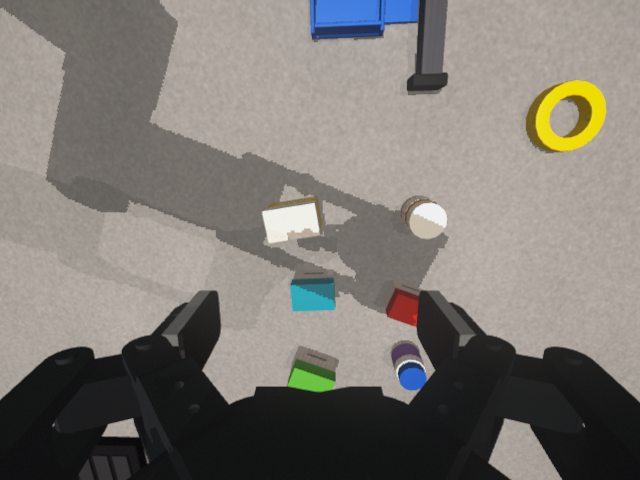

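```bash
python3 -c "
from h import *
rows(445.5,-172.6,70,7.8)"
```

```text
clock 16.5 shift [-30.3  10.2 178. ] turn -9.8 q6 -0.4
[[-6.1, 2.0, 35.6], np.float64(-2.0)]
[[-6.1, 1.8, 35.6], np.float64(-2.0)]
[[-6.2, 1.6, 35.6], np.float64(-2.0)]
[[-6.2, 1.4, 35.6], np.float64(-2.0)]
[[-6.3, 1.2, 35.6], np.float64(-2.0)]
```

>>> carry_out([
  [[-6, 2, 35], -3],
  [[-6, 2, 35], -3],
  [[-6, 2, 35], -2],
  [[-6, 1, 30], -2],
  [[-6, 1, 15], 0],
  [[0, 0, 0], 0],
])

```text
clock: 17.02
position: [0.4492, -0.1731, 0.0954]
ee_rot: [0.003, 0.997, 0.072, -0.022]
contact_force: [-0.0, 0.5, 0.1]
width: 0.085
```

```bash
python3 -c "
from obj import *
go(445.5,-172.6,20,7.8)
c=cam('wrist');cv2.imwrite('pics/w6.png',c[0]);print(pose()[1][:,2])
m=cv2.inRange(cv2.cvtColor(c[0],cv2.COLOR_BGR2HSV),(0,0,150),(180,60,255))
for b in blobs(m,800)[:4]: print(rect(c,b,.052),cv2.boundingRect(b))"
```

```text
clock 17.0 shift [-0.2 -1.2 75.5] turn 0.5 q6 -0.62
[-0.04157725 -0.00980365 -0.99908719]
[ 537.8 -104.1  337.3  155.   -27.3] (164, 0, 476, 401)
[ 313.7 -238.4  152.1  129.4   83.3] (0, 193, 210, 206)
[ 442.1 -185.2   66.3   60.1    7.1] (252, 234, 113, 95)
[ 413.1 -244.1   76.1   57.    82.4] (203, 296, 93, 108)
```

View pics/w6.png

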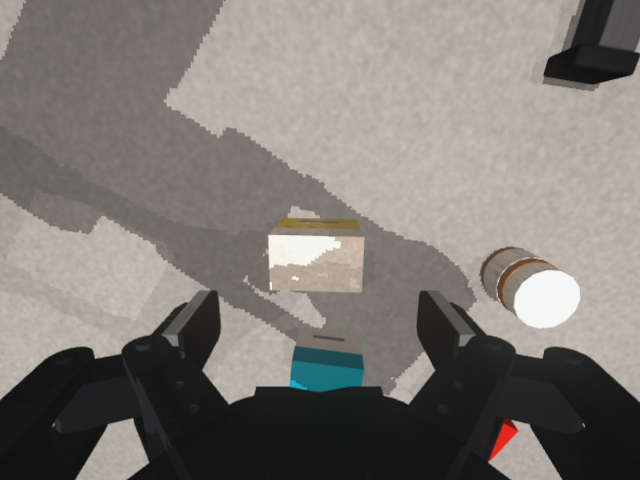

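```bash
python3 -c "
from obj import *
c=cam('wrist')
w=ray(c,[(269,235),(364,235),(364,292.5),(269,292.5)],.052)*1000;print(w.round(1),w.mean(0))
print('teal',ray(c,[(294,347),(363,354),(362,387),(291,387)],.046)*1000,'jar',ray(c,(540,295),.048)*1000)
go(*w.mean(0),18,7.8)"
```

```text
[[ 417.7 -159.7]
 [ 472.3 -151.2]
 [ 478.8 -186.6]
 [ 421.5 -196. ]] [ 447.5552539  -173.36295637]
teal [[ 441.2067535  -235.33490732]
 [ 487.03962439 -232.77155871]
 [ 490.97272801 -258.2892027 ]
 [ 443.04149981 -266.90534814]] jar [[ 584.46390564 -172.80712248]]
clock 17.1 shift [-1.5 -2.  80.3] turn 0.5 q6 -0.62
```

>>> carry_out([
  [[-1, -1, 28], -0.5],
  [[-1, -1, 24], 0],
  [[0, 0, 16], 0],
  [[0, 0, 8], 0],
  [[0, 0, 0], 0],
])

```text
clock: 17.53
position: [0.46, -0.1767, 0.0289]
ee_rot: [0.011, 0.997, 0.077, -0.008]
contact_force: [-0.6, 0.0, 0.8]
width: 0.0854
```

```bash
python3 -c "
from obj import *
go(447.5,-173.4,18,8.5);print(pose()[1][:,2])"
```

```text
clock 17.5 shift [-11.7  -5.5  11. ] turn 0.4 q6 -0.62
[-0.01458765 -0.02262776 -0.99963753]
```

>>> carry_out([
  [[-11, -5, 4], 0.4],
  [[-2, -2, 6], 0],
  [[0, 0, 4], 0],
  [[0, 0, 0], 0],
])

```text
clock: 17.87
position: [0.4525, -0.1742, 0.0193]
ee_rot: [0.014, 0.997, 0.074, -0.002]
contact_force: [-0.3, 0.2, -0.5]
width: 0.085
```

```bash
python3 -c "
from obj import *
go(447.5,-173.4,18,8.5);print(pose()[1][:,2])"
```

```text
clock 17.9 shift [-4.9 -1.6  1.3] turn 0.0 q6 -0.61
[-0.00282605 -0.0283371  -0.99959443]
```

>>> carry_out([
  [[-5, -1.5, 1], 0],
  [[-1, -1, 0], 0],
])

```text
clock: 18.03
position: [0.4481, -0.1735, 0.0194]
ee_rot: [0.015, 0.997, 0.075, -0.001]
contact_force: [-0.4, -0.0, -0.3]
width: 0.0848
```

>>> carry_out([
  [[0, 0, 0], 0],
  [[0, 0, 0], 0],
  [[0, 0, 0], 0],
  [[0, 0, 0], 0],
  [[0, 0, 0], 0],
  [[0, 0, 0], 0],
], fingers=30, squeeze=45)

```text
clock: 18.53
position: [0.4492, -0.1741, 0.0207]
ee_rot: [0.016, 0.997, 0.074, 0.0]
contact_force: [-0.6, 0.3, -0.3]
width: 0.0545
```

```bash
python3 -c "
from obj import *
go(447.5,-173.4,18,8.5);p,Rt,s=pose();print(Rt[:,2],s['width'],s['contact_force'])
rows(*bay(0,-91),150,TY)"
```

```text
clock 18.5 shift [-1.5 -1.   2.7] turn 0.0 q6 -0.62
[ 0.00326882 -0.0315221  -0.99949771] 0.054511766290230745 [-0.57324064  0.26557157 -0.33960344]
clock 18.5 shift [  88.5 -195.8 -135.7] turn 9.5 q6 -0.62
[[17.7, -39.2, -27.1], np.float64(1.9)]
[[16.4, -39.7, -27.1], np.float64(1.9)]
[[15.1, -40.2, -27.1], np.float64(1.9)]
[[13.7, -40.7, -27.1], np.float64(1.9)]
[[12.4, -41.2, -27.1], np.float64(1.9)]
```

>>> carry_out([
  [[0, 0, -25], 0],
  [[0, 0, -35], 0],
  [[12, -25, -25], 2],
  [[14, -35, -10], 2],
  [[13, -35, -5], 2],
  [[12, -35, 0], 2],
  [[11, -35, 0], 1.5],
  [[8, -22, 0], 0],
  [[0, 0, 0], 0],
])

```text
clock: 19.28
position: [0.5116, 0.0264, 0.1192]
ee_rot: [0.014, 1.0, -0.017, 0.003]
contact_force: [1.0, 0.5, -0.1]
width: 0.054
```

```bash
python3 -c "
from obj import *
go(*bay(0,-91),80,TY);p,Rt,s=pose();print(p,Rt[:,2],s['width'],s['contact_force'])
c=cam('wrist');cv2.imwrite('pics/w7.png',c[0])"
```

```text
clock 19.3 shift [ -5.1 -11.4  38.8] turn -1.0 q6 -0.01
[0.51162105 0.02639003 0.11917736] [ 0.00602313 -0.02801659 -0.99958931] 0.054025113574698094 [ 0.96210125  0.4710662  -0.07816381]
```

View pics/w7.png

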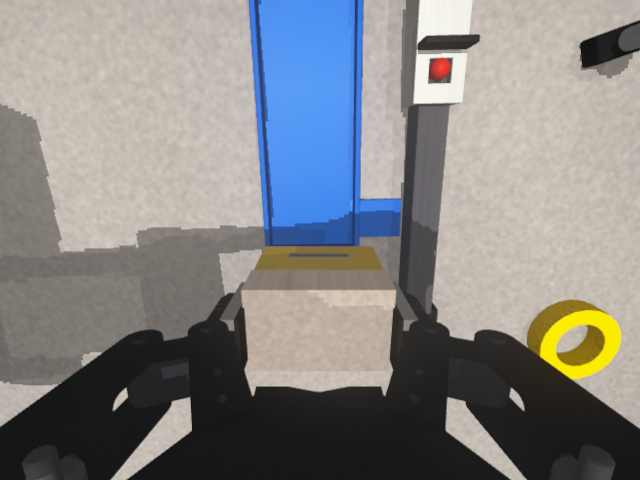

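```bash
cat >> obj.py <<'E'
def held(c,v0,v1,h,u=320):
    """y range (mm, along tray, relative to TCP) of held top face between image rows v0,v1; top h above TCP"""
    p=pose()[0]; w=ray(c,[(u,v0),(u,v1)],p[2]+h/1000)*1000
    print("held y rel TCP",(w[:,1]-p[1]*1000).round(1),"mid",round(w[:,1].mean()-p[1]*1000,1))
def tobay(xy):
    a=np.radians(TY); return (np.atleast_2d(xy)-B0)@np.array([[np.cos(a),-np.sin(a)],[np.sin(a),np.cos(a)]])
def tray(c):
    f=c[0]
    for b in blobs(mask(f,((0,5),(174,180))),60)[:3]:
        r=rect(c,b,.0435); print("red in bay frame",tobay(r[:2]).round(1),r)
E
python3 -c "
from obj import *
c=cam('wrist'); held(c,289,371,31.3); tray(c)
m=mask(c[0],((104,125),),80,40)
for v in (20,100,180): 
  u=np.flatnonzero(m[v,:361]); print(v,tobay(ray(c,[(u[0],v),(u[-1]+1,v)],.018)*1000).round(1))
go(*bay(0,-91),60,TY)"
```

```text
held y rel TCP [ 20.7 -14.4] mid 3.2
red in bay frame [[78.7  7.5]] [587.5 134.   12.4  11.6  -1.9]
20 [[-34.8  40.5]
 [ 34.1  39.4]]
100 [[-35.   -6.3]
 [ 35.   -7.5]]
180 [[-34.5 -59.7]
 [ 36.1 -61. ]]
clock 19.4 shift [ -3.4 -15.1  58.4] turn -1.0 q6 -0.02
```

>>> carry_out([
  [[-4, -12, 20], -1],
  [[-3, -4, 20], 0],
  [[-2, 0, 20], 0],
  [[-1, 0, 6], 0],
  [[0, 0, 0], 0],
])

```text
clock: 19.8
position: [0.4995, 0.0324, 0.0508]
ee_rot: [0.017, 1.0, -0.01, 0.002]
contact_force: [-1.0, -0.7, -0.7]
width: 0.0541
```

```bash
python3 -c "
from obj import *
go(*bay(0,-90),26,TY);p,Rt,s=pose();print(p,Rt[:,2],s['width'],s['contact_force'])"
```

```text
clock 19.8 shift [ 7.5 -6.4 24.6] turn -0.2 q6 -0.0
[0.49953811 0.03241071 0.05081232] [ 0.0037728  -0.03382125 -0.99942078] 0.05409727745132556 [-0.9836013  -0.74250921 -0.70328421]
```

>>> carry_out([
  [[7, -5, 0], -0.2],
  [[1, -2, 6], 0],
  [[0, 0, 8], 0],
  [[0, 0, 5], 0],
  [[0, 0, 0], 0],
])

```text
clock: 20.22
position: [0.5113, 0.0363, 0.0327]
ee_rot: [0.017, 1.0, -0.01, 0.005]
contact_force: [-0.0, 0.1, -0.3]
width: 0.0542
```

```bash
python3 -c "
from obj import *
go(*bay(0,-90),26,TY);p,Rt,s=pose();print(p,tobay(p[:2]*1000),Rt[:,2],s['width'],s['contact_force'])"
```

```text
clock 20.2 shift [-4.2 -1.7  6.6] turn -0.2 q6 0.01
[0.51131084 0.03630371 0.0326581 ] [[  4.12747678 -91.44042601]] [ 0.00888688 -0.03477547 -0.99935564] 0.0541932515600419 [-0.0241627   0.05709496 -0.33887189]
```

>>> carry_out([
  [[-4, -1, 1], -0.2],
  [[-1, 0, 4], 0],
  [[0, 0, 4], 0],
  [[0, 0, 3], 0],
  [[0, 0, 2], 0],
])

```text
clock: 20.63
position: [0.5074, 0.037, 0.0244]
ee_rot: [0.018, 1.0, -0.008, 0.006]
contact_force: [-3.7, 0.1, 11.0]
width: 0.0543
```

```bash
python3 -c "
from obj import *
go(*bay(0,-90),24,TY);p,Rt,s=pose();print(p,tobay(p[:2]*1000),Rt[:,2],s['width'],s['contact_force'])"
```

```text
clock 20.6 shift [-0.2 -0.8  0.4] turn 0.1 q6 0.01
[0.5073828  0.03703122 0.02439734] [[  0.18791572 -90.77814203]] [ 0.01243499 -0.03548168 -0.99929296] 0.05434445238100266 [-3.68712022  0.10412055 11.04518647]
```

>>> carry_out([
  [[0, 2, -1], 0],
  [[0, 2.5, 0], 0],
  [[0, 2.5, 0], 0],
])

```text
clock: 20.88
position: [0.5075, 0.0314, 0.0271]
ee_rot: [0.017, 1.0, -0.008, 0.008]
contact_force: [0.7, 11.4, -1.4]
width: 0.0542
```

```bash
python3 -c "
from obj import *
p,Rt,s=pose();print(p,tobay(p[:2]*1000),Rt[:,2],s['width'],s['contact_force'])"
```

```text
[0.50753192 0.03136416 0.02707198] [[  0.43097407 -96.44195563]] [ 0.0153522  -0.0331743  -0.99933166] 0.05415797600434483 [ 0.74109739 11.35667372 -1.35802538]
```

>>> carry_out([
  [[0, -2, 2], 0],
  [[0, 0, 3], 0],
  [[0, 0, 2], 0],
])

```text
clock: 21.13
position: [0.5078, 0.0335, 0.0244]
ee_rot: [0.016, 1.0, -0.009, 0.008]
contact_force: [-3.3, 0.3, 21.1]
width: 0.0544
```

>>> carry_out([
  [[0, 0, 0], 0],
  [[0, 0, 0], 0],
  [[0, 0, 0], 0],
  [[0, 0, 0], 0],
  [[0, 0, -20], 0],
  [[0, 0, -40], 0],
  [[0, 0, -40], 0],
  [[0, 20, -20], 0],
], fingers=85)

```text
clock: 21.8
position: [0.5003, 0.0185, 0.1403]
ee_rot: [0.016, 1.0, -0.008, -0.002]
contact_force: [1.4, -0.2, 0.3]
width: 0.0853
```

```bash
python3 -c "
from obj import *
p,Rt,s=pose();print(p,tobay(p[:2]*1000),Rt[:,2],s['width'],s['contact_force'])
rows(464.3,-230,180,1.3)"
```

```text
[0.50029459 0.01851728 0.14032419] [[  -6.59235775 -109.40705749]] [-0.00438425 -0.03146512 -0.99949524] 0.08528671484372582 [ 1.37279226 -0.20472626  0.28939893]
clock 21.8 shift [-32.4 250.2 -31.7] turn -2.2 q6 -0.05
[[-4.6, 35.7, -4.5], np.float64(-0.3)]
[[-4.8, 35.7, -4.5], np.float64(-0.3)]
[[-5.0, 35.7, -4.5], np.float64(-0.3)]
[[-5.2, 35.7, -4.5], np.float64(-0.3)]
[[-5.4, 35.6, -4.5], np.float64(-0.3)]
[[-5.6, 35.6, -4.5], np.float64(-0.3)]
[[-5.8, 35.6, -4.5], np.float64(-0.3)]
```

>>> carry_out([
  [[-5, 36, 0], -1],
  [[-5, 36, 0], -1],
  [[-5, 36, 0], 0],
  [[-5, 36, 0], 0],
  [[-5, 36, 0], 0],
  [[-6, 36, 5], 0],
  [[-6, 36, 8], 0],
  [[-3, 22, 8], 0],
  [[0, 0, 0], 0],
])

```text
clock: 22.55
position: [0.4684, -0.2723, 0.1314]
ee_rot: [0.019, 1.0, 0.013, 0.005]
contact_force: [1.1, 0.5, -0.0]
width: 0.0852
```

```bash
python3 -c "
from obj import *
c=objs('pics/w8.png'); go(464.5,-258,110,1.3)"
```

```text
green [ 458.6 -369.5   54.5   41.1  -21.8] (263, 327, 74, 62)
teal [ 464.3 -258.3   48.6   34.6    1.3] (276, 198, 71, 49)
red [ 571.4 -277.    52.2   31.7  -21.7] (420, 218, 81, 65)
yellow? [ 435.7 -245.9   54.3   32.7   54.9] (229, 164, 83, 67)
jar? [ 435.2 -246.7   55.3   33.3   54.9] (229, 164, 83, 67)
pose [ 0.4685 -0.2705  0.1317] z [ 0.009 -0.036 -0.999] yaw 1.6
clock 22.6 shift [ -3.8 -13.4  21.2] turn 0.3 q6 -0.65
```

>>> carry_out([
  [[-4, -12, 20], 0.3],
  [[-1, -1, 28], 0],
  [[-1, 0, 25], 0],
  [[-1, 0, 12], 0],
  [[0, 0, 0], 0],
])

```text
clock: 23.02
position: [0.4629, -0.2569, 0.0438]
ee_rot: [0.017, 1.0, 0.01, 0.005]
contact_force: [-0.7, 0.3, -0.4]
width: 0.0851
```

```bash
python3 -c "
from obj import *
go(464.3,-257,17,1.3);p,Rt,s=pose();print(Rt[:,2])"
```

```text
clock 23.0 shift [ 1.1 -0.7 26.8] turn -0.1 q6 -0.63
[ 0.01133467 -0.03398951 -0.99935791]
```

>>> carry_out([
  [[0, -1, 12], 0],
  [[0, 0, 9], 0],
  [[0, 0, 6], 0],
  [[0, 0, 3], 0],
])

```text
clock: 23.35
position: [0.4647, -0.2534, 0.014]
ee_rot: [0.017, 1.0, 0.012, 0.006]
contact_force: [-0.0, 0.1, -0.1]
width: 0.0854
```

>>> carry_out([
  [[0, 0, 0], 0],
  [[0, 0, 0], 0],
  [[0, 0, 0], 0],
  [[0, 0, 0], 0],
  [[0, 0, 0], 0],
  [[0, 0, 0], 0],
], fingers=25)

```text
clock: 23.85
position: [0.4667, -0.254, 0.0164]
ee_rot: [0.018, 1.0, 0.013, 0.008]
contact_force: [0.5, -0.4, -0.6]
width: 0.0476
```

```bash
python3 -c "
from obj import *
p,Rt,s=pose();print(p,Rt[:,2],s['width'],s['contact_force'])
rows(*bay(0,-57),120,TY)"
```

```text
[ 0.46667347 -0.25400816  0.01641756] [ 0.01619259 -0.03570997 -0.999231  ] 0.04764942585193689 [ 0.50027796 -0.3660276  -0.6477122 ]
clock 23.9 shift [  50.9 -319.7 -114.4] turn 2.4 q6 -0.62
[[6.4, -40.0, -14.3], np.float64(0.3)]
[[6.1, -40.0, -14.3], np.float64(0.3)]
[[5.9, -40.0, -14.3], np.float64(0.3)]
[[5.7, -40.1, -14.3], np.float64(0.3)]
[[5.5, -40.1, -14.3], np.float64(0.3)]
[[5.3, -40.1, -14.3], np.float64(0.3)]
[[5.1, -40.1, -14.3], np.float64(0.3)]
[[4.9, -40.2, -14.3], np.float64(0.3)]
```

>>> carry_out([
  [[0, 0, -25], 0.6],
  [[0, 0, -38], 0.6],
  [[5, -30, -30], 0.6],
  [[6, -40, -15], 0.6],
  [[6, -40, -8], 0],
  [[6, -40, 0], 0],
  [[6, -40, 0], 0],
  [[6, -40, 0], 0],
  [[6, -40, 0], 0],
  [[3, -25, 0], 0],
])

```text
clock: 24.68
position: [0.5193, 0.0473, 0.1307]
ee_rot: [0.019, 1.0, -0.017, 0.014]
contact_force: [0.1, -0.4, -0.4]
width: 0.0478
```

>>> carry_out([
  [[0, 0, 0], 0],
])

```text
clock: 24.77
position: [0.5197, 0.0518, 0.1307]
ee_rot: [0.017, 1.0, -0.015, 0.014]
contact_force: [-1.4, 0.5, 0.0]
width: 0.0472
```

```bash
cat >> obj.py <<'E'
def hov(name,h,yp,save=None):
    """held object's top colour -> its centre relative to TCP; shift to bring it to (0,yp) in the bay"""
    c=cam("wrist"); p,Rt,s=pose()
    if save: cv2.imwrite(save,c[0])
    bs=blobs(mask(c[0],TOP[name][0],100,30),300)
    off=np.zeros(2)
    for b in bs[:2]:
        r=rect(c,b,p[2]+h/1000); print("held",r,"rel TCP",(r[:2]-p[:2]*1000).round(1),cv2.boundingRect(b))
    print("TCP bay",tobay(p[:2]*1000).round(1),"z",round(p[2]*1000,1),"axis",Rt[:,2].round(3),"w",round(s["width"],4),"F",s["contact_force"].round(1))
    return c
def st():
    p,Rt,s=pose(); print("t %.1f"%s["clock"],"TCP bay",tobay(p[:2]*1000).round(1),"z",round(p[2]*1000,1),"axis",Rt[:,2].round(3),"w",round(s["width"],4),"F",s["contact_force"].round(1))
E
python3 -c "
from obj import *
hov('teal',46-16.4,0,'pics/w9.png');go(*bay(0,-53),50,TY)"
```

```text
held [519.2  47.7  49.6  41.5  -2.6] rel TCP [-0.2 -2.4] (254, 294, 129, 94)
TCP bay [[ 12.  -77.5]] z 130.7 axis [ 0.028 -0.037 -0.999] w 0.0472 F [-0.   0.3 -0.2]
clock 24.8 shift [-14.6 -27.2  79.4] turn -0.8 q6 0.04
```

>>> carry_out([
  [[-12, -20, 20], -0.8],
  [[-3, -8, 15], 0],
  [[0, 0, 10], 0],
  [[0, 0, 0], 0],
])

```text
clock: 25.15
position: [0.5074, 0.0745, 0.0841]
ee_rot: [0.02, 1.0, -0.008, 0.016]
contact_force: [-1.1, 0.2, -0.6]
width: 0.0476
```

```bash
python3 -c "
from obj import *
hov('teal',46-16.4,0,'pics/w9.png');go(*bay(0,-51.5),20,TY)"
```

```text
held [506.8  71.1  49.3  41.7  -1.3] rel TCP [-1.3 -3.2] (254, 293, 129, 95)
TCP bay [[  0.3 -53.5]] z 84.9 axis [ 0.033 -0.04  -0.999] w 0.0473 F [ 0.5  0.3 -0.7]
clock 25.2 shift [-2.5 -4.6 64.7] turn 0.1 q6 0.08
```

View pics/w9.png

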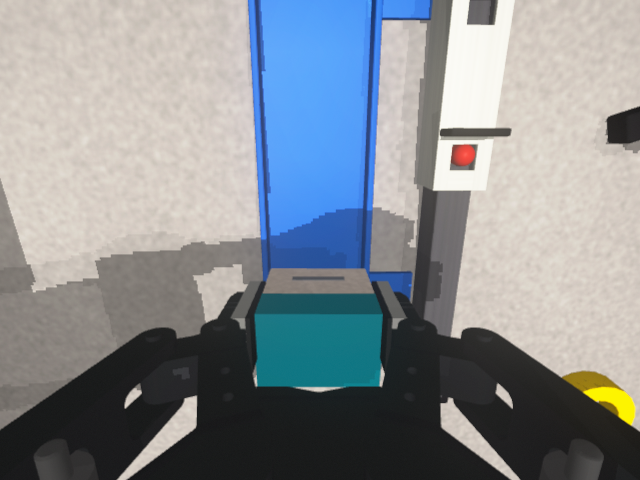

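>>> carry_out([
  [[-1, -8, 0], 0],
  [[-1, -3, 8], 0],
  [[-1, 0, 15], 0],
  [[-1, 0, 12], 0],
  [[0, 0, 6], 0],
])

```text
clock: 25.62
position: [0.5113, 0.0811, 0.0458]
ee_rot: [0.02, 0.999, -0.011, 0.022]
contact_force: [-1.0, -0.5, -0.9]
width: 0.047
```

```bash
python3 -c "
from obj import *
st();go(*bay(0,-46),20,TY)"
```

```text
t 25.6 TCP bay [[  3.4 -46.6]] z 45.8 axis [ 0.045 -0.041 -0.998] w 0.047 F [-1.  -0.5 -0.9]
clock 25.6 shift [-4.6 -1.6 25.6] turn -0.2 q6 0.11
```

>>> carry_out([
  [[-4, -1, 6], 0],
  [[-1, -1, 8], 0],
  [[0, 0, 6], 0],
  [[0, 0, 4], 0],
  [[0, 0, 3], 0],
  [[0, 0, 2], 0],
])

```text
clock: 26.12
position: [0.5084, 0.0817, 0.0197]
ee_rot: [0.02, 0.999, -0.012, 0.023]
contact_force: [-5.5, 0.7, 17.1]
width: 0.0467
```

```bash
python3 -c "
from obj import *
st()"
```

```text
t 26.1 TCP bay [[  0.4 -46.1]] z 19.7 axis [ 0.046 -0.041 -0.998] w 0.0467 F [-5.5  0.7 17.1]
```

>>> carry_out([
  [[0, 2, -0.5], 0],
  [[0, 2, 0], 0],
  [[0, 2, 0], 0],
])

```text
clock: 26.37
position: [0.5095, 0.076, 0.0223]
ee_rot: [0.02, 0.999, -0.011, 0.025]
contact_force: [0.2, -0.2, -1.0]
width: 0.0475
```

```bash
python3 -c "
from obj import *
st()"
```

```text
t 26.4 TCP bay [[  1.7 -51.8]] z 22.3 axis [ 0.05  -0.041 -0.998] w 0.0475 F [ 0.2 -0.2 -1. ]
```

>>> carry_out([
  [[0, 2, 0.5], 0],
  [[0, 2, 0.5], 0],
])

```text
clock: 26.53
position: [0.51, 0.0736, 0.0214]
ee_rot: [0.018, 0.999, -0.013, 0.026]
contact_force: [-0.8, 15.4, 5.6]
width: 0.0473
```

```bash
python3 -c "
from obj import *
st()"
```

```text
t 26.5 TCP bay [[  2.2 -54.2]] z 21.4 axis [ 0.051 -0.037 -0.998] w 0.0473 F [-0.8 15.4  5.6]
```

>>> carry_out([
  [[0, -1, 1], 0],
  [[0, 0, 2], 0],
])

```text
clock: 26.7
position: [0.5104, 0.0751, 0.0197]
ee_rot: [0.017, 0.999, -0.014, 0.026]
contact_force: [-7.9, 2.8, 38.3]
width: 0.0474
```

>>> carry_out([
  [[0, 0, 0], 0],
  [[0, 0, 0], 0],
  [[0, 0, 0], 0],
  [[0, 0, -20], 0],
  [[0, 0, -40], 0],
  [[0, 15, -40], 0],
  [[-4, 40, -10], 0],
  [[-4, 40, 0], 0],
  [[-4, 40, 0], 0],
  [[-4, 40, 0], 0],
], fingers=85)

```text
clock: 27.53
position: [0.4853, -0.0969, 0.1372]
ee_rot: [0.018, 1.0, -0.007, 0.025]
contact_force: [0.1, -0.3, -0.2]
width: 0.085
```

```bash
python3 -c "
from obj import *
st();rows(460,-365,140,-21.8)"
```

```text
t 27.5 TCP bay [[ -19.7 -225.1]] z 137.2 axis [ 0.049 -0.037 -0.998] w 0.085 F [ 0.1 -0.3 -0.2]
clock 27.5 shift [-21.8 268.4   5.9] turn 21.1 q6 -0.3
[[-3.1, 38.3, 0.8], np.float64(3.0)]
[[-1.1, 38.4, 0.8], np.float64(3.0)]
[[0.9, 38.5, 0.8], np.float64(3.0)]
[[2.9, 38.4, 0.8], np.float64(3.0)]
[[5.0, 38.1, 0.8], np.float64(3.0)]
[[7.0, 37.8, 0.8], np.float64(3.0)]
[[8.9, 37.4, 0.8], np.float64(3.0)]
```

>>> carry_out([
  [[-3, 38, 0], 3.5],
  [[-1, 38, 0], 3.5],
  [[1, 38, 0], 3.5],
  [[3, 38, 0], 3.5],
  [[5, 38, 0], 3.5],
  [[7, 38, 0], 3],
  [[8, 28, 0], 0.5],
  [[0, 0, 0], 0],
])

```text
clock: 28.2
position: [0.4484, -0.3758, 0.1435]
ee_rot: [0.017, 0.979, -0.201, 0.028]
contact_force: [-0.0, -0.3, 0.2]
width: 0.0849
```

```bash
python3 -c "
from obj import *
st();c=objs('pics/w10.png');go(457.5,-371,60,-21.8)"
```

```text
t 28.2 TCP bay [[ -51.9 -504.5]] z 143.5 axis [ 0.048 -0.044 -0.998] w 0.0849 F [-0.  -0.3  0.2]
green [ 458.2 -373.2   52.4   33.6  -21.8] (285, 209, 72, 46)
red [ 572.2 -279.7   49.1   33.9  -21.9] (388, 2, 78, 61)
bottle [ 575.7 -361.1   35.2   30.   -23.1] (446, 128, 50, 46)
yellow? [ 271.2 -355.3   64.8   64.7  -46.2] (29, 275, 104, 78)
yellow? [ 423.5 -346.5   64.2   60.    42.1] (206, 163, 111, 92)
yellow? [ 304.2 -303.    59.1   33.3  -46.7] (34, 197, 92, 60)
jar? [ 301.4 -302.9   60.1   33.9  -46.7] (34, 197, 92, 60)
yellow? [ 337.5 -337.8   56.    21.4  -40. ] (105, 236, 82, 40)
jar? [ 335.2 -338.4   57.    21.8  -40. ] (105, 236, 82, 40)
yellow? [ 641.2 -357.8   48.8   18.7  -20.8] (524, 91, 71, 32)
jar? [ 644.1 -358.7   49.6   19.   -20.8] (524, 91, 71, 32)
yellow? [ 315.8 -376.2   32.3   26.9    7.3] (126, 293, 43, 40)
jar? [ 313.2 -377.4   32.9   27.4    7.3] (126, 293, 43, 40)
yellow? [ 462.1 -512.9   30.8   24.5   80.6] (374, 361, 33, 30)
jar? [ 462.  -516.4   31.3   24.9   80.6] (374, 361, 33, 30)
yellow? [ 482.1 -514.    34.2   15.5  -75.6] (395, 355, 27, 29)
jar? [ 482.4 -517.5   34.8   15.7  -75.6] (395, 355, 27, 29)
pose [ 0.4481 -0.3731  0.143 ] z [ 0.047 -0.041 -0.998] yaw -23.2
clock 28.2 shift [ 2.9 -7.2 83.2] turn -1.4 q6 -0.42
```

```bash
python3 -c "
from obj import *
go(457.7,-374.5,40,-21.8)"
```

```text
clock 28.2 shift [  3.2  -4.4 103.3] turn -1.4 q6 -0.42
```

>>> carry_out([
  [[3, -3, 25], -1.4],
  [[1, -1, 28], 0],
  [[0, 0, 25], 0],
  [[0, 0, 12], 0],
  [[0, 0, 0], 0],
])

```text
clock: 28.67
position: [0.4576, -0.3716, 0.0497]
ee_rot: [0.014, 0.982, -0.189, 0.027]
contact_force: [0.1, -0.0, 0.0]
width: 0.085
```

```bash
python3 -c "
from obj import *
st();go(457.7,-374.5,17,-21.8)"
```

```text
t 28.7 TCP bay [[ -42.8 -500.1]] z 49.7 axis [ 0.047 -0.038 -0.998] w 0.085 F [ 0.1 -0.   0. ]
clock 28.7 shift [-0.7  2.1 32.7] turn 0.1 q6 -0.43
```

>>> carry_out([
  [[-1, 2, 14], 0],
  [[0, 1, 11], 0],
  [[0, 0, 6], 0],
  [[0, 0, 3], 0],
])

```text
clock: 29.0
position: [0.4579, -0.3714, 0.015]
ee_rot: [0.013, 0.982, -0.187, 0.026]
contact_force: [-0.9, -0.1, 0.3]
width: 0.0846
```

>>> carry_out([
  [[0, 0, 0], 0],
  [[0, 0, 0], 0],
  [[0, 0, 0], 0],
  [[0, 0, 0], 0],
  [[0, 0, 0], 0],
  [[0, 0, 0], 0],
], fingers=25)

```text
clock: 29.5
position: [0.4595, -0.3719, 0.0182]
ee_rot: [0.015, 0.982, -0.186, 0.028]
contact_force: [-0.2, 0.2, -1.1]
width: 0.0519
```

```bash
python3 -c "
from obj import *
st();print(pose()[0]);rows(*bay(0,-60),125,TY)"
```

```text
t 29.5 TCP bay [[ -40.9 -500.4]] z 18.2 axis [ 0.05  -0.039 -0.998] w 0.0519 F [-0.2  0.2 -1.1]
[ 0.45953643 -0.37187437  0.01816723]
clock 29.5 shift [-109.2 -424.7 -121.5] turn -20.5 q6 -0.44
[[-9.9, -38.6, -11.0], np.float64(-1.9)]
[[-8.7, -38.9, -11.0], np.float64(-1.9)]
[[-7.4, -39.2, -11.0], np.float64(-1.9)]
[[-6.1, -39.4, -11.0], np.float64(-1.9)]
[[-4.8, -39.6, -11.0], np.float64(-1.9)]
[[-3.5, -39.7, -11.0], np.float64(-1.9)]
[[-2.3, -39.8, -11.0], np.float64(-1.9)]
[[-1.0, -39.9, -11.0], np.float64(-1.9)]
[[0.3, -39.9, -11.0], np.float64(-1.9)]
[[1.6, -39.8, -11.0], np.float64(-1.9)]
[[2.9, -39.8, -11.0], np.float64(-1.9)]
```

>>> carry_out([
  [[0, 0, -25], 0],
  [[0, 0, -38], 0],
  [[-8, -35, -30], -3],
  [[-8, -40, -15], -3],
  [[-6, -40, -5], -3],
  [[-4, -40, 0], -3],
  [[-2, -40, 0], -3],
  [[0, -40, 0], -3],
  [[2, -40, 0], -2.5],
  [[2, -40, 0], 0],
])

```text
clock: 30.33
position: [0.4939, -0.056, 0.1249]
ee_rot: [0.024, 0.999, -0.008, 0.032]
contact_force: [1.3, 0.0, -0.8]
width: 0.0517
```

>>> carry_out([
  [[3, -38, 0], 0],
  [[3, -30, 0], 0],
  [[0, 0, 0], 0],
])

```text
clock: 30.58
position: [0.5001, 0.0217, 0.1227]
ee_rot: [0.022, 0.999, -0.005, 0.033]
contact_force: [-0.4, -1.4, -0.4]
width: 0.0517
```

```bash
cat >> obj.py <<'E'
def heldtop(name,under,h):
    """held top face: rows of contour where V jumps between wrapped side strip and top, along the middle column"""
    c=cam("wrist"); p,Rt,s=pose()
    b=blobs(mask(c[0],TOP[name][0],100,30),300)[0]; x,y,w,hh=cv2.boundingRect(b)
    col=cv2.cvtColor(c[0],cv2.COLOR_BGR2HSV)[y:y+hh,x+w//2-10:x+w//2+10,2].mean(1)
    j=y+3+int(np.argmax(np.abs(np.diff(col))[3:hh//2]))+1
    zt=p[2]+(h-under)/1000
    W=ray(c,[(x+w/2,y),(x+w/2,j),(x+w/2,y+hh)],zt)*1000-p[:2]*1000
    print("rows",y,j,y+hh,"col",x,x+w,"y rel TCP",W[:,1].round(1),"x",W[1,0].round(1),"centre from far edge",)
    st()
E
python3 -c "
from obj import *
heldtop('green',18.2,48);go(*bay(0,-23),60,TY)"
```

```text
rows 288 309 382 col 247 389 y rel TCP [ 21.6  13.  -19.9] x -1.5 centre from far edge
t 30.6 TCP bay [[  -7.  -108.2]] z 122.7 axis [ 0.065 -0.046 -0.997] w 0.0517 F [ 0.   0.5 -1.2]
clock 30.6 shift [  3.5 -87.9  59.2] turn 0.4 q6 -0.03
```

>>> carry_out([
  [[3, -38, 0], 0.4],
  [[2, -35, 5], 0],
  [[1, -15, 15], 0],
  [[0, 0, 10], 0],
  [[0, 0, 0], 0],
])

```text
clock: 31.05
position: [0.5129, 0.1038, 0.0901]
ee_rot: [0.024, 0.999, -0.011, 0.036]
contact_force: [-0.5, -0.6, -1.7]
width: 0.0519
```

```bash
python3 -c "
from obj import *
heldtop('green',18.2,48);go(*bay(0,-22.5),46,TY)"
```

```text
rows 288 309 382 col 247 389 y rel TCP [ 20.3  11.8 -21.1] x -2.1 centre from far edge
t 31.1 TCP bay [[  4.9 -24.1]] z 90.8 axis [ 0.072 -0.049 -0.996] w 0.0517 F [-0.1 -0.  -0.5]
clock 31.1 shift [-8.2 -3.7 44.1] turn -0.3 q6 0.17
```

>>> carry_out([
  [[-7, -4, 6], -0.3],
  [[-2, -2, 14], 0],
  [[-1, -1, 14], 0],
  [[0, 0, 8], 0],
  [[0, 0, 0], 0],
])

```text
clock: 31.52
position: [0.5071, 0.1044, 0.0487]
ee_rot: [0.025, 0.999, -0.012, 0.039]
contact_force: [-0.2, 0.6, -0.0]
width: 0.0518
```

```bash
python3 -c "
from obj import *
st();go(*bay(0,-21.5),22.5,TY)"
```

```text
t 31.5 TCP bay [[ -1.2 -23.4]] z 48.7 axis [ 0.077 -0.051 -0.996] w 0.0518 F [-0.2  0.6 -0. ]
clock 31.5 shift [-0.8 -3.2 26.1] turn -0.3 q6 0.19
```

>>> carry_out([
  [[-1, -3, 6], 0],
  [[0, -1, 7], 0],
  [[0, 0, 6], 0],
  [[0, 0, 4], 0],
  [[0, 0, 3], 0],
  [[0, 0, 2], 0],
])

```text
clock: 32.02
position: [0.51, 0.1058, 0.0206]
ee_rot: [0.025, 0.999, -0.013, 0.041]
contact_force: [-5.9, -1.7, 25.7]
width: 0.0519
```

```bash
python3 -c "
from obj import *
st()"
```

```text
t 32.0 TCP bay [[  1.7 -21.9]] z 20.6 axis [ 0.08  -0.051 -0.995] w 0.0519 F [-5.9 -1.7 25.7]
```

>>> carry_out([
  [[0, 2, -1], 0],
  [[0, 2, 0], 0],
  [[0, 2, 0.3], 0],
  [[0, 2, 0.3], 0],
])

```text
clock: 32.35
position: [0.5104, 0.1016, 0.0221]
ee_rot: [0.021, 0.999, -0.016, 0.041]
contact_force: [-1.9, 10.3, 4.2]
width: 0.0522
```

```bash
python3 -c "
from obj import *
st()"
```

```text
t 32.4 TCP bay [[  2.1 -26.2]] z 22.1 axis [ 0.082 -0.044 -0.996] w 0.0522 F [-1.9 10.3  4.2]
```

>>> carry_out([
  [[0, -1, 0.5], 0],
  [[0, 0, 0.5], 0],
])

```text
clock: 32.52
position: [0.5107, 0.1031, 0.0213]
ee_rot: [0.021, 0.999, -0.016, 0.042]
contact_force: [0.5, 0.3, -0.6]
width: 0.0518
```

>>> carry_out([
  [[0, 0, 0], 0],
  [[0, 0, 0], 0],
  [[0, 0, 0], 0],
  [[0, 0, -20], 0],
  [[0, 0, -40], 0],
  [[0, 15, -40], 0],
  [[4, 40, -15], 0],
  [[4, 40, 0], 0],
  [[4, 40, 0], 0],
  [[4, 40, 0], 0],
], fingers=85)

```text
clock: 33.35
position: [0.5123, -0.0681, 0.1499]
ee_rot: [0.022, 0.999, -0.008, 0.042]
contact_force: [-0.1, 0.0, 0.1]
width: 0.0848
```

```bash
python3 -c "
from obj import *
st();rows(570,-275,130,-21.8)"
```

```text
t 33.4 TCP bay [[   6.8 -195.9]] z 149.9 axis [ 0.084 -0.045 -0.995] w 0.0848 F [-0.1  0.   0.1]
clock 33.4 shift [ 58.9 204.7  34. ] turn 20.9 q6 -0.22
[[9.8, 34.1, 5.7], np.float64(3.5)]
[[11.9, 33.5, 5.7], np.float64(3.5)]
[[13.9, 32.7, 5.7], np.float64(3.5)]
[[15.9, 31.8, 5.7], np.float64(3.5)]
[[17.8, 30.7, 5.7], np.float64(3.5)]
[[19.6, 29.6, 5.7], np.float64(3.5)]
```

>>> carry_out([
  [[10, 34, 3], 4],
  [[12, 34, 3], 4],
  [[14, 33, 3], 4],
  [[16, 32, 3], 4],
  [[17, 31, 3], 3],
  [[18, 28, 3], 2],
  [[0, 0, 0], 0],
])

```text
clock: 33.93
position: [0.5623, -0.2961, 0.1483]
ee_rot: [0.018, 0.978, -0.203, 0.05]
contact_force: [0.9, 1.0, -1.3]
width: 0.0854
```

```bash
sed -i 's/if 30<r\[2\]<65: print/if 30<r[2]<50 and 525<r[0]<660 and -260<r[1]<-90: print/' obj.py; python3 -c "
from obj import *
st();c=objs('pics/w11.png');go(572,-280.5,35,-21.8)"
```

```text
t 33.9 TCP bay [[  60.6 -422.9]] z 148.3 axis [ 0.09  -0.055 -0.994] w 0.0854 F [ 0.9  1.  -1.3]
red [ 574.8 -278.    45.1   32.8  -21.6] (278, 187, 62, 47)
bottle [ 578.  -359.1   34.6   30.6  -87.1] (336, 282, 40, 40)
pose [ 0.5611 -0.2931  0.148 ] z [ 0.088 -0.052 -0.995] yaw -23.3
clock 34.0 shift [ -6.5 -17.3 112.7] turn -1.5 q6 -0.19
```

>>> carry_out([
  [[-4, -16, 20], -1.5],
  [[-1, -3, 30], 0],
  [[0, -1, 30], 0],
  [[0, 0, 18], 0],
  [[0, 0, 0], 0],
])

```text
clock: 34.4
position: [0.5729, -0.276, 0.0485]
ee_rot: [0.017, 0.981, -0.189, 0.049]
contact_force: [-0.6, 0.0, -0.5]
width: 0.0851
```

```bash
python3 -c "
from obj import *
st();go(574.3,-279.2,17,-21.8)"
```

```text
t 34.4 TCP bay [[  70.9 -402.7]] z 48.5 axis [ 0.09  -0.052 -0.995] w 0.0851 F [-0.6  0.  -0.5]
clock 34.4 shift [-0.8  2.  31.7] turn 0.0 q6 -0.18
```

>>> carry_out([
  [[-1, 2, 13], 0],
  [[0, 1, 10], 0],
  [[0, 0, 6], 0],
  [[0, 0, 2.5], 0],
])

```text
clock: 34.73
position: [0.5736, -0.2769, 0.0179]
ee_rot: [0.017, 0.981, -0.187, 0.049]
contact_force: [0.8, -0.4, -1.2]
width: 0.0852
```

>>> carry_out([
  [[0, 0, 0], 0],
  [[0, 0, 0], 0],
  [[0, 0, 0], 0],
  [[0, 0, 0], 0],
  [[0, 0, 0], 0],
  [[0, 0, 0], 0],
], fingers=20)

```text
clock: 35.23
position: [0.5756, -0.2775, 0.0221]
ee_rot: [0.018, 0.981, -0.187, 0.052]
contact_force: [-0.2, 0.5, -0.9]
width: 0.0443
```

>>> carry_out([
  [[0, 0, -25], 0],
  [[0, 0, -38], 0],
  [[0, 0, -38], 0],
  [[-19, -33, -8], -3.5],
  [[-17, -34, 0], -3.5],
  [[-15, -35, 0], -3.5],
  [[-13, -36, 0], -3.5],
  [[-11, -37, 0], -3.5],
  [[-9, -37, 0], -3.4],
  [[-7, -38, 0], 0],
])

```text
clock: 36.07
position: [0.5261, -0.0085, 0.1184]
ee_rot: [0.03, 0.998, -0.004, 0.053]
contact_force: [0.4, 0.2, -0.9]
width: 0.0445
```

>>> carry_out([
  [[-7, -38, 0], 0],
  [[-7, -38, 0], 0],
  [[-6, -35, 0], 0],
  [[-5, -25, 0], 0],
  [[0, 0, 0], 0],
])

```text
clock: 36.48
position: [0.4979, 0.1396, 0.1077]
ee_rot: [0.028, 0.998, -0.002, 0.054]
contact_force: [0.4, -0.0, -0.4]
width: 0.0441
```

```bash
python3 -c "
from obj import *
heldtop('red',17,46);go(*bay(0,8),46,TY)"
```

```text
rows 277 296 368 col 262 379 y rel TCP [ 25.8  18.1 -13.9] x -2.5 centre from far edge
t 36.5 TCP bay [[-10.5  10. ]] z 107.8 axis [ 0.107 -0.058 -0.993] w 0.0445 F [ 0.  -0.  -1.2]
clock 36.5 shift [ 3.7 -1.5 62.6] turn 0.9 q6 0.25
```

>>> carry_out([
  [[4, 0, 15], 0.9],
  [[0, 0, 20], 0],
  [[-1, 0, 18], 0],
  [[0, 0, 8], 0],
  [[0, 0, 0], 0],
])

```text
clock: 36.95
position: [0.5114, 0.1316, 0.0481]
ee_rot: [0.029, 0.998, -0.01, 0.057]
contact_force: [0.2, 0.3, -0.3]
width: 0.0441
```

```bash
python3 -c "
from obj import *
st();go(*bay(0,5.5),27,TY)"
```

```text
t 37.0 TCP bay [[2.6 3.9]] z 48.1 axis [ 0.114 -0.06  -0.992] w 0.0441 F [ 0.2  0.3 -0.3]
clock 37.0 shift [-5.  -2.8 20.5] turn 0.0 q6 0.27
```

>>> carry_out([
  [[-4, -2, 6], 0],
  [[-1, -1, 6], 0],
  [[0, 0, 5], 0],
  [[0, 0, 3], 0],
  [[0, 0, 2], 0],
  [[0, 0, 1], 0],
])

```text
clock: 37.45
position: [0.511, 0.1314, 0.025]
ee_rot: [0.029, 0.998, -0.011, 0.059]
contact_force: [-0.6, -0.6, 5.9]
width: 0.0447
```

>>> carry_out([
  [[0, 0, 0], 0],
  [[0, 0, 0], 0],
  [[0, 0, 0], 0],
  [[0, 0, -20], 0],
  [[0, 0, -40], 0],
  [[0, 0, -20], 0],
], fingers=85)

```text
clock: 37.95
position: [0.4993, 0.1359, 0.103]
ee_rot: [0.03, 0.998, -0.011, 0.055]
contact_force: [1.1, 0.2, 0.0]
width: 0.085
```

>>> carry_out([
  [[25, 0, 3], 0],
  [[28, 0, 3], 0],
  [[5, 0, 0], 0],
  [[0, 0, 0], 0],
], fingers=0)

```text
clock: 38.28
position: [0.5617, 0.136, 0.1121]
ee_rot: [0.029, 0.998, -0.01, 0.062]
contact_force: [-0.5, -0.0, -0.3]
width: 0.0383
```

```bash
python3 -c "
from obj import *
st();go(*bay(52,2),31,TY)
c=cam('wrist');cv2.imwrite('pics/w12.png',c[0])"
```

```text
t 38.3 TCP bay [[52.9  9.1]] z 112.1 axis [ 0.123 -0.059 -0.991] w 0.0383 F [-0.5 -0.  -0.3]
clock 38.3 shift [-10.9   2.5  80.6] turn -0.0 q6 0.24
```

View pics/w12.png

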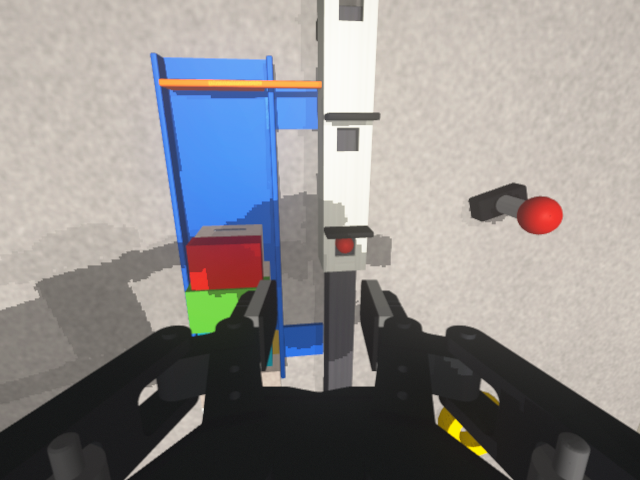

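>>> carry_out([
  [[-6, 1, 20], 0],
  [[-3, 1, 25], 0],
  [[-2, 0, 20], 0],
  [[-1, 0, 8], 0],
  [[0, 0, 0], 0],
], fingers=0)

```text
clock: 38.75
position: [0.554, 0.13, 0.0363]
ee_rot: [0.029, 0.998, -0.01, 0.061]
contact_force: [0.3, -0.0, 0.6]
width: -0.0001
```

```bash
python3 -c "
from obj import *
st();go(*bay(51,3),32,TY)"
```

```text
t 38.8 TCP bay [[45.3  2.9]] z 36.3 axis [ 0.121 -0.059 -0.991] w -0.0001 F [ 0.3 -0.   0.6]
clock 38.8 shift [ 5.2 -0.4  5. ] turn 0.0 q6 0.26
```

>>> carry_out([
  [[6, 0, 2], 0],
  [[7, 0, 1], 0],
  [[7, 0, 0.5], 0],
  [[7, 0, 0.5], 0],
  [[7, 0, 0.3], 0],
  [[7, 0, 0.3], 0],
  [[7, 0, 0.3], 0],
  [[7, 0, 0.2], 0],
  [[7, 0, 0], 0],
  [[7, 0, 0], 0],
])

```text
clock: 39.58
position: [0.5678, 0.1294, 0.0352]
ee_rot: [0.032, 0.999, -0.013, 0.001]
contact_force: [-13.5, 1.3, 6.7]
width: 0.0003
```

>>> carry_out([
  [[7, 0, 0], 0],
  [[-5, 0, 0], 0],
  [[-3, 0, -20], 0],
  [[0, 0, -35], 0],
  [[0, 0, -35], 0],
  [[10, 35, -5], 0],
  [[10, 40, 0], 0],
  [[10, 40, 0], 0],
  [[10, 40, 0], 0],
  [[10, 40, 0], 0],
], fingers=85)

```text
clock: 40.42
position: [0.6082, -0.0548, 0.1567]
ee_rot: [0.031, 0.999, -0.007, -0.007]
contact_force: [0.8, -0.7, -0.3]
width: 0.0852
```

>>> carry_out([
  [[8, 35, 0], 0],
  [[5, 15, 0], 0],
  [[0, 0, 0], 0],
])

```text
clock: 40.67
position: [0.6275, -0.1175, 0.1657]
ee_rot: [0.035, 0.999, -0.01, -0.0]
contact_force: [0.8, -1.0, -0.4]
width: 0.0848
```

```bash
python3 -c "
from obj import *
st();c=objs('pics/w13.png');go(584,-172,45,TY)
print(proj(c,[(.584,-.172,.048),(.574,-.36,.054)]).round())"
```

```text
t 40.7 TCP bay [[ 122.9 -243.3]] z 165.7 axis [-0.001 -0.069 -0.998] w 0.0848 F [ 0.8 -1.  -0.4]
pose [ 0.6272 -0.1162  0.1657] z [-0.001 -0.069 -0.998] yaw -1.2
clock 40.7 shift [-42.1  48.2 124.3] turn -0.2 q6 -0.21
[[268. 287.]
 [271. 454.]]
```

```bash
cat >> obj.py <<'E'
def jar(xy=(.584,-.172),save=None):
    c=cam("wrist"); g=cv2.cvtColor(c[0],cv2.COLOR_BGR2GRAY)
    u,v=proj(c,[(*xy,.048)])[0].astype(int); x0,y0=max(u-60,0),max(v-60,0); roi=cv2.GaussianBlur(g[y0:v+60,x0:u+60],(3,3),0)
    if save: cv2.imwrite(save,c[0][y0:v+60,x0:u+60])
    p=c[3]; r=332*.0195/(p[2]-.048)
    ci=cv2.HoughCircles(roi,cv2.HOUGH_GRADIENT,1.2,20,param1=100,param2=12,minRadius=int(r*.9),maxRadius=int(r*1.15)+1)
    if ci is not None:
        for a,b,rr in ci[0][:3]: print("circle",a+x0,b+y0,rr,"exp",round(r,1),ray(c,(a+x0,b+y0),.048)*1000,"grey",g[int(b+y0),int(a+x0)])
E
python3 -c "
from obj import *
jar(save='pics/jar.png')"
```

```text
circle 273.4000015258789 286.20000076293945 22.72 exp 25.4 [[ 588.06674876 -169.85450132]] grey 239
```

View pics/jar.png

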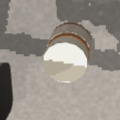

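>>> carry_out([
  [[-25, 28, 15], 0],
  [[-12, 14, 30], 0],
  [[-3, 4, 35], 0],
  [[0, 1, 28], 0],
  [[0, 0, 12], 0],
  [[0, 0, 0], 0],
])

```text
clock: 41.27
position: [0.5872, -0.1587, 0.0497]
ee_rot: [0.032, 0.999, -0.004, 0.004]
contact_force: [0.3, 0.0, 0.6]
width: 0.0851
```

```bash
python3 -c "
from obj import *
st();go(586,-172,17,TY)"
```

```text
t 41.3 TCP bay [[  83.3 -285.1]] z 49.7 axis [ 0.008 -0.063 -0.998] w 0.0851 F [0.3 0.  0.6]
clock 41.3 shift [-1.4 11.3 33.4] turn 0.5 q6 -0.29
```

>>> carry_out([
  [[-1, 9, 9], 0.5],
  [[0, 4, 12], 0],
  [[0, 1, 8], 0],
  [[0, 0, 3], 0],
])

```text
clock: 41.6
position: [0.5886, -0.172, 0.0192]
ee_rot: [0.032, 0.999, -0.006, 0.006]
contact_force: [-0.3, 0.4, -0.9]
width: 0.0848
```

>>> carry_out([
  [[0, 0, 0], 0],
  [[0, 0, 0], 0],
  [[0, 0, 0], 0],
  [[0, 0, 0], 0],
  [[0, 0, 0], 0],
  [[0, 0, 0], 0],
  [[0, 0, 0], 0],
], fingers=18)

```text
clock: 42.18
position: [0.5901, -0.1721, 0.0209]
ee_rot: [0.032, 0.999, -0.007, 0.008]
contact_force: [0.0, 0.1, -0.7]
width: 0.0383
```

>>> carry_out([
  [[0, 0, -25], 0],
  [[0, 0, -38], 0],
  [[0, 0, -38], 0],
  [[-8, -32, -8], 0],
  [[-9, -38, 0], 0],
  [[-9, -38, 0], 0],
  [[-9, -38, 0], 0],
  [[-9, -38, 0], 0],
  [[-9, -38, 0], 0],
  [[-9, -38, 0], 0],
])

```text
clock: 43.02
position: [0.533, 0.0964, 0.1172]
ee_rot: [0.033, 0.999, -0.014, 0.012]
contact_force: [1.5, -1.1, -2.2]
width: 0.0383
```

>>> carry_out([
  [[-9, -38, 0], 0],
  [[-8, -30, 0], 0],
  [[-4, -15, 0], 0],
  [[0, 0, 0], 0],
])

```text
clock: 43.35
position: [0.5094, 0.191, 0.1105]
ee_rot: [0.031, 0.999, -0.011, 0.011]
contact_force: [0.4, -0.6, -1.4]
width: 0.0381
```

```bash
python3 -c "
from obj import *
st();go(*bay(0,45),40,TY)
p=pose()[0]; c=cam('wrist');cv2.imwrite('pics/w14.png',c[0])
g=cv2.GaussianBlur(cv2.cvtColor(c[0],cv2.COLOR_BGR2GRAY),(3,3),0)
ci=cv2.HoughCircles(g[230:420,220:420],cv2.HOUGH_GRADIENT,1.2,20,param1=100,param2=12,minRadius=46,maxRadius=75)
for a,b,r in (ci[0][:3] if ci is not None else []): print(a+220,b+230,r,ray(c,(a+220,b+230),p[2]+.028)*1000-p[:2]*1000)
tray(c)"
```

```text
t 43.4 TCP bay [[-0.3 63.2]] z 110.5 axis [ 0.022 -0.062 -0.998] w 0.0381 F [ 0.4 -0.6 -1.4]
clock 43.4 shift [-1.2 13.8 71.5] turn -0.2 q6 0.33
317.8 327.8 50.56 [[-0.51151234  2.3563941 ]]
298.6 333.8 69.04 [[-7.98579125 -0.06115204]]
317.8 348.2 54.52 [[-0.71300986 -6.96570614]]
red in bay frame [[216.2  21.7]] [725.2 145.9  35.1  26.2 -73.5]
red in bay frame [[78.8  8.4]] [587.6 134.9  12.3   6.6   2.6]
```

View pics/w14.png

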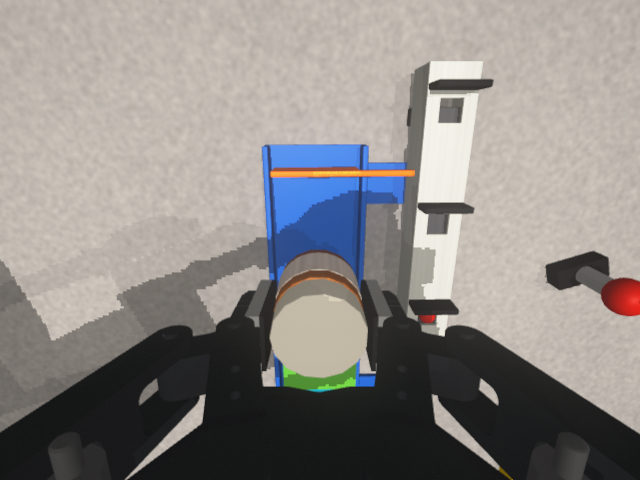

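>>> carry_out([
  [[-1, 8, 12], 0],
  [[-1, 3, 20], 0],
  [[-1, 1, 18], 0],
  [[0, 0, 8], 0],
  [[0, 0, 0], 0],
])

```text
clock: 43.82
position: [0.5108, 0.1697, 0.0534]
ee_rot: [0.033, 0.999, -0.011, 0.014]
contact_force: [0.2, -0.2, -1.7]
width: 0.0382
```

```bash
python3 -c "
from obj import *
st();go(*bay(0,44.5),25,TY)
p=pose()[0];c=cam('wrist')
for b in blobs(mask(c[0],((0,6),(174,180)),100,40),40)[:4]: r=rect(c,b,.050); print('red',tobay(r[:2]).round(1),r,cv2.boundingRect(b))
for b in blobs(mask(c[0],((6,18),),140,60),60)[:2]: r=rect(c,b,.029); print('orange',tobay(r[:2]).round(1),r)"
```

```text
t 43.8 TCP bay [[ 1.4 42. ]] z 53.4 axis [ 0.028 -0.065 -0.997] w 0.0382 F [ 0.2 -0.2 -1.7]
clock 43.8 shift [-2.2 -4.4 28.2] turn -0.2 q6 0.32
red [[-6.1 -7.5]] [502.5 120.4  45.2  24.7 -23.7] (260, 347, 86, 43)
orange [[ 18.  109.6]] [528.5 237.1  94.5   3.9  -1. ]
orange [[ 3.4 33.8]] [512.7 161.5  46.5  16.   -5.3]
```

>>> carry_out([
  [[-2, -3, 7], 0],
  [[0, -2, 8], 0],
  [[0, 0, 7], 0],
  [[0, 0, 4], 0],
  [[0, 0, 3], 0],
  [[0, 0, 2], 0],
  [[0, 0, 1], 0],
])

```text
clock: 44.45
position: [0.5138, 0.1729, 0.0242]
ee_rot: [0.032, 0.999, -0.011, 0.018]
contact_force: [-2.5, -0.6, 11.9]
width: 0.0383
```

>>> carry_out([
  [[0, 0, 0], 0],
  [[0, 0, 0], 0],
  [[0, 0, 0], 0],
  [[0, 0, 0], 0],
  [[0, 0, -15], 0],
  [[0, 0, -35], 0],
  [[0, 0, -40], 0],
  [[0, 10, -20], 0],
], fingers=85)

```text
clock: 45.12
position: [0.5066, 0.1704, 0.1329]
ee_rot: [0.033, 0.999, -0.011, 0.012]
contact_force: [0.4, -0.1, 0.3]
width: 0.0849
```

>>> carry_out([
  [[6, 35, 0], 0],
  [[6, 40, 0], 0],
  [[6, 40, 0], 0],
  [[6, 40, 0], 0],
  [[6, 40, 0], 0],
  [[6, 40, 0], 0],
  [[6, 40, 0], 0],
  [[6, 40, 0], 0],
  [[6, 40, 0], 0],
  [[6, 40, 0], 0],
])

```text
clock: 45.95
position: [0.565, -0.2299, 0.1682]
ee_rot: [0.031, 0.999, -0.004, 0.022]
contact_force: [0.2, 0.3, 0.1]
width: 0.085
```

>>> carry_out([
  [[6, 40, 0], 0],
  [[5, 30, 0], 0],
  [[0, 0, 0], 0],
])

```text
clock: 46.2
position: [0.5761, -0.3118, 0.173]
ee_rot: [0.034, 0.999, -0.007, 0.023]
contact_force: [0.7, -0.4, -0.6]
width: 0.0851
```

```bash
python3 -c "
from obj import *
st();c=objs('pics/w15.png',80)
go(577,-360,45,TY)"
```

```text
t 46.2 TCP bay [[  74.7 -438.4]] z 173.0 axis [ 0.046 -0.068 -0.997] w 0.0851 F [ 0.7 -0.4 -0.6]
bottle [ 578.3 -359.3   33.8   30.    88. ] (297, 260, 36, 37)
pose [ 0.5753 -0.309   0.1725] z [ 0.044 -0.064 -0.997] yaw -0.7
clock 46.2 shift [ -3.4  42.7 130.4] turn 0.2 q6 -0.56
```

>>> carry_out([
  [[-2, 25, 15], 0],
  [[-1, 12, 32], 0],
  [[0, 5, 36], 0],
  [[0, 1, 28], 0],
  [[0, 0, 12], 0],
  [[0, 0, 0], 0],
])

```text
clock: 46.75
position: [0.5781, -0.3556, 0.0495]
ee_rot: [0.03, 0.999, -0.006, 0.024]
contact_force: [-0.6, 1.4, 0.8]
width: 0.0853
```

```bash
python3 -c "
from obj import *
st();go(578,-361,17,TY)"
```

```text
t 46.8 TCP bay [[  77.4 -482.2]] z 49.5 axis [ 0.047 -0.061 -0.997] w 0.0853 F [-0.6  1.4  0.8]
clock 46.8 shift [-1.6  3.4 32.7] turn 0.3 q6 -0.62
```

>>> carry_out([
  [[-1, 3, 13], 0],
  [[0, 1, 11], 0],
  [[0, 0, 7], 0],
  [[0, 0, 3], 0],
])

```text
clock: 47.08
position: [0.5797, -0.3588, 0.015]
ee_rot: [0.03, 0.999, -0.005, 0.024]
contact_force: [0.4, -0.1, -0.2]
width: 0.0856
```

>>> carry_out([
  [[0, 0, 0], 0],
  [[0, 0, 0], 0],
  [[0, 0, 0], 0],
  [[0, 0, 0], 0],
  [[0, 0, 0], 0],
  [[0, 0, 0], 0],
  [[0, 0, 0], 0],
], fingers=14)

```text
clock: 47.67
position: [0.5815, -0.3593, 0.0181]
ee_rot: [0.032, 0.999, -0.004, 0.027]
contact_force: [-0.1, 0.8, -0.3]
width: 0.035
```

>>> carry_out([
  [[0, 0, -25], 0],
  [[0, 0, -38], 0],
  [[0, 0, -40], 0],
  [[-5, -32, -10], 0],
  [[-5, -38, 0], 0],
  [[-5, -38, 0], 0],
  [[-5, -38, 0], 0],
  [[-5, -38, 0], 0],
  [[-5, -38, 0], 0],
  [[-5, -38, 0], 0],
])

```text
clock: 48.5
position: [0.546, -0.0935, 0.1176]
ee_rot: [0.035, 0.999, -0.011, 0.032]
contact_force: [0.6, 1.2, -1.0]
width: 0.0345
```

>>> carry_out([
  [[-5, -38, 0], 0],
  [[-5, -38, 0], 0],
  [[-5, -38, 0], 0],
  [[-5, -38, 0], 0],
  [[-5, -38, 0], 0],
  [[-5, -36, 0], 0],
  [[-5, -30, 0], 0],
  [[-4, -15, 0], 0],
  [[0, 0, 0], 0],
])

```text
clock: 49.25
position: [0.5087, 0.198, 0.0968]
ee_rot: [0.032, 0.999, -0.009, 0.034]
contact_force: [-0.2, -0.5, -0.2]
width: 0.0348
```

```bash
python3 -c "
from obj import *
hov('bottle',54-20,87);go(*bay(0,87),45,TY);p=pose()[0];c=cam('wrist');cv2.imwrite('pics/w16.png',c[0])
for b in blobs(mask(c[0],((6,18),),140,60),60)[:3]: r=rect(c,b,.029); print('orange',tobay(r[:2]).round(1),r)"
```

```text
held [511.6 241.1  48.1  46.8  88.7] rel TCP [ 2.6 44.3] (255, 156, 151, 141)
held [507.9 196.   37.5  32.2  85.3] rel TCP [-1.1 -0.8] (278, 303, 87, 86)
TCP bay [[-0.8 69. ]] z 96.8 axis [ 0.067 -0.066 -0.996] w 0.0348 F [ 0.1  1.4 -0.4]
clock 49.3 shift [ -2.8 -21.3  50.5] turn -0.0 q6 0.37
orange [[ 18.  111.1]] [528.5 238.6  94.2   6.2  -1.7]
```

>>> carry_out([
  [[-2, -16, 6], 0],
  [[-1, -8, 14], 0],
  [[-1, -2, 16], 0],
  [[0, 0, 8], 0],
  [[0, 0, 0], 0],
])

```text
clock: 49.77
position: [0.5127, 0.2127, 0.0519]
ee_rot: [0.034, 0.999, -0.013, 0.037]
contact_force: [-0.3, -0.1, -0.8]
width: 0.035
```

```bash
python3 -c "
from obj import *
hov('bottle',54-18,87);go(*bay(0,89.5),23,TY)"
```

```text
held [515.7 251.6  57.2  37.9  -1. ] rel TCP [ 2.8 39. ] (239, 188, 183, 110)
held [511.2 212.6  36.9  34.6  88.2] rel TCP [-1.7 -0. ] (273, 303, 94, 86)
TCP bay [[ 2.8 84.9]] z 52.5 axis [ 0.073 -0.069 -0.995] w 0.0343 F [-0.2 -0.1 -0.9]
clock 49.8 shift [-5.1 -6.5 28.8] turn -0.4 q6 0.43
```

>>> carry_out([
  [[-4, -6, 2], 0],
  [[-2, -3, 7], 0],
  [[0, -1, 8], 0],
  [[0, 0, 7], 0],
  [[0, 0, 4], 0],
  [[0, 0, 3], 0],
  [[0, 0, 2], 0],
])

```text
clock: 50.4
position: [0.5123, 0.2196, 0.0208]
ee_rot: [0.034, 0.999, -0.015, 0.04]
contact_force: [-9.1, 1.5, 37.6]
width: 0.0352
```

```bash
python3 -c "
from obj import *
st()"
```

```text
t 50.4 TCP bay [[ 2.1 91.9]] z 20.8 axis [ 0.079 -0.068 -0.995] w 0.0352 F [-9.1  1.5 37.6]
```

>>> carry_out([
  [[0, 0, -1], 0],
  [[0, 0, 0], 0],
  [[0, 0, 0], 0],
  [[0, 0, 0], 0],
  [[0, 0, -12], 0],
  [[0, 0, -30], 0],
  [[0, 0, -40], 0],
  [[0, 0, -40], 0],
  [[0, 0, -40], 0],
  [[0, 30, -20], 0],
], fingers=85)

```text
clock: 51.23
position: [0.4939, 0.2042, 0.2037]
ee_rot: [0.035, 0.999, -0.013, 0.032]
contact_force: [2.2, -0.1, 1.4]
width: 0.085
```

>>> carry_out([
  [[0, 35, -5], 0],
  [[0, 35, -5], 0],
  [[0, 25, 0], 0],
  [[0, 0, 0], 0],
])

```text
clock: 51.57
position: [0.4938, 0.106, 0.2285]
ee_rot: [0.035, 0.999, -0.011, 0.04]
contact_force: [0.1, 0.2, 0.2]
width: 0.0852
```

```bash
python3 -c "
from obj import *
st()
for cn in('wrist','top'):
  c=cam(cn);f=c[0];cv2.imwrite('pics/end_%s.png'%cn,f);print(cn)
  for n,(h,z) in TOP.items():
    for b in blobs(mask(f,h,100,40),25 if cn=='top' else 100):
      r=rect(c,b,z+.004);q=tobay(r[:2])[0]
      if abs(q[0])<100 and abs(q[1])<170 and r[2]<70: print(n,q.round(1),r[2:])
  for b in blobs(mask(f,((0,5),(174,180)),100,40),6):
      r=rect(c,b,.0435);q=tobay(r[:2])[0]
      if 70<q[0]<95: print('button',q.round(1),r[2:])
  v=cv2.cvtColor(f,cv2.COLOR_BGR2HSV); w=cv2.inRange(v,(0,0,125 if cn=='top' else 170),(180,45,255))
  for b in blobs(w,60):
    r=rect(c,b,.053);q=tobay(r[:2])[0]
    if abs(q[0])<45 and abs(q[1])<120 and r[2]<75: print('white',q.round(1),r[2:])
"
```

```text
t 51.6 TCP bay [[-14.5 -22.1]] z 228.5 axis [ 0.079 -0.071 -0.994] w 0.0852 F [0.1 0.2 0.2]
wrist
green [  1.5 -28.3] [51.7 33.   0.4]
teal [  3.4 -61.1] [49.2 31.5 -1.4]
red [-6.3  1.9] [43.6 31.2 -0.6]
red [77.  10.3] [12.   9.5 -1.8]
button [79.2  9.3] [12.3  9.7 -1.8]
white [ 4.9 42.8] [38.1 37.7 83.3]
top
teal [  2.6 -61. ] [48.3 29.9  1.2]
teal [-80.  -16.7] [ 40.7  22.3 -80.9]
bottle [ 46.  -74.3] [ 59.6  34.6 -88.7]
bottle [ -4.  -80.9] [ 68.1  66.3 -89. ]
```

```bash
python3 -c "
from obj import *
c=cam('wrist');f=c[0];v=cv2.cvtColor(f,cv2.COLOR_BGR2HSV)
a=np.radians(TY);P=lambda x,y,z:proj(c,[[*(bay(x,y)/1000),z]])[0].astype(int)
for y in range(60,112,3): u,w=P(2,y,.058); print(y,v[w,u],end=' ')
u,w=P(2,89,.058);g=cv2.cvtColor(f,cv2.COLOR_BGR2GRAY)[w-45:w+45,u-45:u+45]
r=332*.016/(c[3][2]-.058);ci=cv2.HoughCircles(g,cv2.HOUGH_GRADIENT,1,15,param1=80,param2=10,minRadius=int(r*.85),maxRadius=int(r*1.2)+1)
print();[print('circ',tobay(ray(c,(i[0]+u-45,i[1]+w-45),.058)*1000).round(1),i[2],r) for i in (ci[0][:3] if ci is not None else [])]
"
```

```text
60 [120   2 242] 63 [109 163 228] 66 [110 152 146] 69 [123  81 114] 72 [117  20 137] 75 [109 163 228] 78 [109 164 228] 81 [109 164 228] 84 [109 164 228] 87 [109 164 229] 90 [109 164 229] 93 [109 165 229] 96 [109 164 229] 99 [109 165 229] 102 [109 165 229] 105 [ 25 176 240] 108 [109 165 227] 111 [109 164 228] 
circ [[ 3.5 88.5]] 20.4 17.307644467205
```

>>> carry_out([
  [[0, 35, -5], 0],
  [[0, 40, -5], 0],
  [[0, 40, 0], 0],
  [[0, 30, 0], 0],
  [[0, 0, 0], 0],
])

```text
clock: 52.13
position: [0.4914, -0.0306, 0.243]
ee_rot: [0.031, 0.999, -0.003, 0.037]
contact_force: [0.2, 0.2, 0.6]
width: 0.0854
```

```bash
python3 -c "
from obj import *
c=cam('wrist');f=c[0];v=cv2.cvtColor(f,cv2.COLOR_BGR2HSV);st()
for b in blobs(cv2.inRange(v,(0,0,150),(180,60,255)),300):
    r=rect(c,b,.056);q=tobay(r[:2])[0]
    if abs(q[0])<40 and abs(q[1])<125: print('white',q.round(1),r[2:])
for y in range(-110,112,4): 
    u,w=proj(c,[[*(bay(2,y)/1000),.056]])[0].astype(int); print(y,tuple(map(int,v[w,u])) if 0<=w<480 else '',end=' ')
"
```

```text
t 52.2 TCP bay [[ -14.9 -156.5]] z 242.6 axis [ 0.072 -0.06  -0.996] w 0.0847 F [ 0.1  0.  -0.3]
-110 (30, 5, 237) -106 (30, 4, 237) -102 (30, 6, 237) -98 (38, 4, 238) -94 (0, 0, 237) -90 (33, 10, 238) -86 (30, 8, 237) -82 (30, 5, 237) -78 (90, 12, 232) -74 (93, 164, 212) -70 (93, 163, 211) -66 (93, 164, 210) -62 (93, 165, 212) -58 (93, 162, 212) -54 (93, 163, 211) -50 (93, 164, 211) -46 (90, 144, 177) -42 (50, 134, 224) -38 (50, 135, 224) -34 (50, 137, 224) -30 (50, 137, 224) -26 (49, 139, 224) -22 (50, 140, 223) -18 (49, 139, 222) -14 (2, 206, 231) -10 (2, 207, 229) -6 (2, 207, 229) -2 (2, 208, 228) 2 (1, 210, 227) 6 (1, 212, 227) 10 (1, 211, 225) 14 (1, 181, 201) 18  22  26  30  34  38  42  46  50  54  58  62  66  70  74  78  82  86  90  94  98  102  106  110
```

```bash
python3 -c "
from rig import manip
print(manip.sign_off())"
```

```text
the job is handed in; nothing more can be done
None
```

I extended the tray through both holes to the last one. I then stood the four cartons, the jar and the bottle in one row in the bay and handed the job in at about 52 s. No verdict was reported.

**Last checks:**
- **Tray:** the red button shows in the third hole, about 79 mm along x and 9 mm along y from the bay's middle, against 80 and 10 expected. The orange wall measured at about 111 mm along y, and it should be near 112 mm.
- **Green, teal and red cartons, jar:** their tops are the right size and square in the bay. They sit at y about -28, -61, 2 and 43 mm, with x within 7 mm of the middle.
- **Yellow carton:** seen only as the white top along the bay's middle line, from the end wall to about y -78 mm. My mask could not outline it separately.
- **Bottle:** its blue cap matches the tray colour, so the colour mask failed. A circle fit puts it at y about 88.5 mm, with a fitted radius of 20 pixels against 17 expected. Its label and shoulder show where they would if it stands upright. This is the least certain item.

**Checks that disagreed or were weak:** wrist-camera positions were off by up to about 2.5 mm along y. I allowed for that with contact pushes for the yellow, teal and green cartons, and with gaps for the red carton, jar and bottle. The last top-camera picture was mostly blocked by the arm. I did not measure the tape, card reader or stamp again at the end, but I never deliberately touched them.

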